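Pack and square PEI blanks in a sprung-lid box with a draw latch

TASK

Release the over-centre draw latch of the grey parts box and let its sprung lid right up. Put all the amber blanks into the box in one flat stack in its front left corner (the side nearest the robot, and the robot's left), each with its longer side along the front wall, and tap the stack until every blank is flush against both walls; then wind the lid down against its spring, hold it there while you set the latch over centre again, and leave it latched. Do not disturb the drum bung, scraper and pin vise.

Things in the scene. Friction and masses are not known exactly. Their poses are not given: they have to be found in the camera images.
- parts_box: grey steel parts box fixed to the bench, 150 mm (x) by 240 mm (y) by 50 mm high, open top, walls 3 mm, floor 5 mm; origin at the centre of its underside, +x from its front wall (nearest the robot, carrying the latch's keeper) to its back wall, where the lid is hinged. A steel keeper ledge juts 10 mm from the front face, 50 mm right (-y) of its middle, underside 34 mm above the bench
- corner (a point): inner front left corner of the box at the top of its floor (5 mm above the bench), axes as the box's: the front wall's inner face is the plane x = 0, the left wall's inner face y = 0; the inside of the box is +x (144 mm) and -y (234 mm). A flush blank has its centre at x = +27 mm, y = -31 mm
- lid_hinge (a point): middle of the lid's hinge line (parallel to the box's y), on top of the back wall: x = +75, z = +50 mm in the box's frame
- lid (a joint): opening angle of the lid (rad), 0 = shut, 1.57 = fully open (stop). The lid is a 6 mm steel plate whose front edge swings up and back. A torsion spring always drives it open (about 2.5 N upward at its front edge when shut) and holds it open; nothing but the latch or a hand keeps it shut
- latch (a joint): angle of the latch lever relative to the lid (rad). 0 = set: it lies back along the lid, pointing to the box's +x and rising 0.2 rad. It grows as its end is lifted up and over towards the front, to 1.7 (stop, standing 1.9 rad from the lid's +x). Bistable about 0.9: sprung to 0 below it, to 1.7 above it (2 N at the bar starts it)
- latch_pivot (a point): the lever's pivot, carried by lugs on the lid's front edge, axis parallel to the box's y; with the lid shut it lies 163 mm in front of the hinge line and 20 mm above it, 50 mm right (-y) of the box's middle plane, and it swings with the lid about the hinge
- hook: flat steel hook hanging from the lever, reaching 55 mm down before the box's front face; origin at its upper pin. Set, its toe lies under the keeper ledge. It swings clear once the lever is beyond about 0.5 rad, and goes back under as the lever returns with the lid held within about 4 mm of shut: carrying the bar along the arc it makes with the lid shut does both
- latch_bar (a point): centre of the red cross bar at the lever's end, to be pinched by its two ends: a round bar 12 mm in diameter and 34 mm long parallel to the box's y, 55 mm from the lever's pivot; latched it is 25 mm above the lid's top
- blank0: loose flat blank of translucent amber PEI, 54 mm (x) by 62 mm (y) by 6 mm thick, 26 g, lying on the bench; origin at the centre of its underside, z up. Four or five of the five are present (absent: None)
- blank1: loose flat blank of translucent amber PEI, 54 mm (x) by 62 mm (y) by 6 mm thick, 26 g, lying on the bench; origin at the centre of its underside, z up. Four or five of the five are present (absent: None)
- blank2: loose flat blank of translucent amber PEI, 54 mm (x) by 62 mm (y) by 6 mm thick, 26 g, lying on the bench; origin at the centre of its underside, z up. Four or five of the five are present (absent: None)
- blank3: loose flat blank of translucent amber PEI, 54 mm (x) by 62 mm (y) by 6 mm thick, 26 g, lying on the bench; origin at the centre of its underside, z up. Four or five of the five are present (absent: None)
- blank4: loose flat blank of translucent amber PEI, 54 mm (x) by 62 mm (y) by 6 mm thick, 26 g, lying on the bench; origin at the centre of its underside, z up. Four or five of the five are present (absent: None)
- bung: white HDPE drum bung, 62 mm across and 24 mm high, bystander; origin under its centre
- scraper: hook scraper with a cork handle, 170 mm long along x and 24 mm thick, bystander; origin on its underside 75 mm from the handle's end
- pin_vise: nickel-plated pin vise, 115 mm long along x and 14 mm thick, bystander; origin on its underside 55 mm from its back end
There are look-alikes about, which are no part of the job. What is shaped like the blank0 but turquoise is not meant. What is shaped like the blank4 but blue is not meant.

How it is judged:
On the way, in this order (a step that is already met when the one before it is completed fails the run):
1. the latch is released (lever past centre, at its open end) and the lid stands open (value of joint latch above 1.4 rad and value of joint lid above 1.2 rad), for 0.3 s.
2. with the lid open, every blank lies in one flat stack, flush in the front left corner (value of joint lid above 1.2 rad and x of blank0 in the frame of corner between 0.0235 and 0.0305 m and y of blank0 in the frame of corner between -0.0345 and -0.0275 m and z of blank0 in the frame of corner between -0.003 and 0.0275 m and angle between the x axis of each of blank0, blank1, blank2, blank3, blank4 and the x axis of parts_box, either way round below 0.1 rad and angle between each of blank0, blank1, blank2, blank3, blank4's own z axis and vertical below 0.06 rad and x of blank1 in the frame of corner between 0.0235 and 0.0305 m and y of blank1 in the frame of corner between -0.0345 and -0.0275 m and z of blank1 in the frame of corner between -0.003 and 0.0275 m and x of blank2 in the frame of corner between 0.0235 and 0.0305 m and y of blank2 in the frame of corner between -0.0345 and -0.0275 m and z of blank2 in the frame of corner between -0.003 and 0.0275 m and x of blank3 in the frame of corner between 0.0235 and 0.0305 m and y of blank3 in the frame of corner between -0.0345 and -0.0275 m and z of blank3 in the frame of corner between -0.003 and 0.0275 m and x of blank4 in the frame of corner between 0.0235 and 0.0305 m and y of blank4 in the frame of corner between -0.0345 and -0.0275 m and z of blank4 in the frame of corner between -0.003 and 0.0275 m), for 0.3 s.
At the end, for the whole second after the job is handed in: The lid is shut (under 0.04 rad), the latch lever is set (under 0.1 rad), and every blank present lies flat at rest in one stack in the box's front left corner, each centre within 3.5 mm of its flush place in both directions and turned under 0.1 rad (x of blank0 in the frame of corner between 0.0235 and 0.0305 m and y of blank0 in the frame of corner between -0.0345 and -0.0275 m and z of blank0 in the frame of corner between -0.003 and 0.0275 m and angle between the x axis of each of blank0, blank1, blank2, blank3, blank4 and the x axis of parts_box, either way round below 0.1 rad and angle between each of blank0, blank1, blank2, blank3, blank4's own z axis and vertical below 0.06 rad and x of blank1 in the frame of corner between 0.0235 and 0.0305 m and y of blank1 in the frame of corner between -0.0345 and -0.0275 m and z of blank1 in the frame of corner between -0.003 and 0.0275 m and x of blank2 in the frame of corner between 0.0235 and 0.0305 m and y of blank2 in the frame of corner between -0.0345 and -0.0275 m and z of blank2 in the frame of corner between -0.003 and 0.0275 m and x of blank3 in the frame of corner between 0.0235 and 0.0305 m and y of blank3 in the frame of corner between -0.0345 and -0.0275 m and z of blank3 in the frame of corner between -0.003 and 0.0275 m and x of blank4 in the frame of corner between 0.0235 and 0.0305 m and y of blank4 in the frame of corner between -0.0345 and -0.0275 m and z of blank4 in the frame of corner between -0.003 and 0.0275 m and value of joint lid below 0.04 rad and value of joint latch below 0.1 rad and linear speed of each of blank0, blank1, blank2, blank3, blank4 below 0.02 m/s); the robot touches nothing.
It fails at once if the drum bung is disturbed (moved over 30 mm) (distance of bung from where it was at the start of the episode above 0.03 m).
It fails at once if the scraper is disturbed (moved over 30 mm) (distance of scraper from where it was at the start of the episode above 0.03 m).
It fails at once if the pin vise is disturbed (moved over 30 mm) (distance of pin_vise from where it was at the start of the episode above 0.03 m).
Of blank0, blank1, blank2, blank3, blank4 only 4 to 5 are there at a start; the rules pass over those that are not, and their reading is None.
At some moment in a run one of blank0, blank1, blank2, blank3, blank4 may be knocked a few centimetres aside while the robot is not near it.
Once in a run the grip may slacken for a moment while it holds something.
It also fails if it takes over 210 s, if anything falls off the work surface, if the arm or the gripper's body presses on something with over 40 N, if the wrist force passes 120 N, or if a joint passes its speed limit or range.

ROBOT

A 6-joint arm with a two-finger parallel gripper is mounted at the origin on the work surface. World frame = base frame: x ahead of the robot, y to its left, z up, the work surface at z = 0. Lengths are in m, angles in rad, forces in N, time in s.
With the tool pointing down it reaches from about 0.325 to 0.75 m from the base axis. Payload 7.6 kg.
Tool frame: the origin (TCP) lies between the finger pads; the fingertips stand 22 mm ahead of it and the grasp point (between the pads) lies 3 mm ahead of it (robot.tip_extent is the distance from the TCP to the fingertips, in m); z points along the fingers, y is the line along which they close (so a half turn about z gives the same grasp; the last joint's range is limited). The gripper opens to 85 mm and grips with 20 to 120 N. Pads are 22 mm wide; open, the fingers measure 114 mm over their backs; the gripper's body (76 mm by 85 mm) begins 54 mm behind the grasp point. The pads swing forward as they close: fully open they stand 13 mm farther back than shut.
Start: joints at [1.05, 0.052, 1.401, -0, 1.689, -0.07], TCP at [0.229, 0.473, 0.253] pointing down, gripper open.
Joint ranges: [-2.9, 2.9], [-0.91, 2.17], [0.12, 2.37], [-1.06, 4.2], [0.26, 2.73], [-2.93, 2.93]. Speed limits (rad/s): [2.57, 2.57, 3.01, 3.14, 3.14, 3.14].

INTERFACE

Orientations are given as a unit quaternion [w, x, y, z].
In Python, from bench import robot gives the robot as it stands.
- The arm moves only by the tool arm_command, never from a script. Its argument "commands" is text: rows parted by semicolons, each of 7 numbers parted by spaces: the shift along the tool's x, y, z normalised to -1 to 1, where 1 is 0.25 m, then the turn, a rotation vector about the tool's x, y, z normalised to -1 to 1, where 1 is 90 degrees, then the gripper's target within -1 to 1 (fully open at 1, half-way at 0, shut at -1). In form: x y z wx wy wz hand; .... A call has 1 to 20 rows; each row is the pose to reach, as a shift and turn from the pose commanded when the call began, along the tool's axes at that moment; what a row does not reach only later rows make up. A row lasts 1/10 s, in which the tool goes at most 50 mm and 8.59 degrees, less where a joint would pass 70% of its speed; a pose out of reach is approached as far as the arm can. A call with a number of a shift or a turn outside -1 to 1 is refused whole. A call with a gripper value outside its range is refused whole. The fingers move at their own pace and stop on an object; "grip_force" is the grip in N (left out, the last holds). Time passes only in rows, so rows that repeat a pose let the fingers close. It gives the time, the measured TCP pose, the force, the opening and the grip force at its end, in the units of the state.
- robot.observe(): the state, without advancing time (a new reading comes with each control period).
- robot.grab_frame(name): name is "side" or "top"; returns (picture, depth): 384x512x3 uint8, red, green, blue; 384x512 float32, m along the optical axis (not along the pixel's ray), 0 where there is no reading.
- robot.calibration(name): a dict with "vertical_fov" (degrees; the focal length in pixels is half the picture's height over the tangent of half this angle, whatever the lens; pixels are square), "cx", "cy" (the principal point, pixels), "k1" (the pictures are not rectified: a ray, as slopes to the right and down, at radius r is drawn at 1 + k1 r^2 times it, then the intrinsics apply), "R" (3x3) and "t" (3): a world point X has camera coordinates R X + t. Camera axes: x right, y down, z forward; pixel columns grow to the right and rows downward; lengths in m; the calibration is good to about 2 mm. A picture is of the moment at which its call begins. calibration takes no time and is no camera call.
- robot.job_done(): hands the job in; it is judged then, once.
The state is a dict: "t": time; "qpos": joint angles; "joint_velocities": joint speeds; "joint_torque": joint torques, N m; "tool_pos": TCP position; "ee_rot": TCP orientation; "force": force on the tool from outside, world axes, zero at the start; "ft_torque": the same for the moment, N m; "width": finger opening in m; "gripper_force": force on a finger pad.
Only numpy, scipy, OpenCV 4.12 (cv2) and the standard library are available. Lean on these libraries where they do the work, as an engineer would, in place of code of your own. Each camera call takes 0.05 s, during which the arm holds its last target. There are 200 camera calls.

## Working session

There is one attempt and no reset: what is moved stays moved. The work goes in short steps, Python scripts to look and compute and a tool call to move; the robot and the scene stay as the last step left them, time stands still between calls to the robot, and variables do not carry over. Pictures are saved under pics/ and viewed, at most 14 in all, crops included, and the job is handed in when it is done.

Besides the shell and the picture viewer there is one more tool, called after "Request:" by a JSON object that holds its "fn" and its "kwargs", one argument or row to a line. arm_command: Moves the arm, as the interface text tells. Scaled input: -1 to 1 covers 0.25 m each way for a shift and 90 degrees each way for a turn. Its arguments: {"type":"object","properties":{"commands":{"type":"string"},"grip_force":{"type":"number"}},"required":["commands"]}

```bash
ls; mkdir -p pics
cat > h.py <<'E'
import numpy as np,cv2
from bench import robot
def grab(n,save=None):
    p,d=robot.grab_frame(n); p=np.array(p);d=np.array(d)
    if save: cv2.imwrite(f'pics/{save}.png',p[:,:,::-1])
    return p,d
def K(n):
    c=robot.calibration(n); f=192/np.tan(np.radians(c['vertical_fov'])/2)
    return c,f,np.array(c['R']),np.array(c['t'])
def rays(n,uv):
    c,f,R,t=K(n); uv=np.atleast_2d(np.float64(uv))
    M=np.array([[f,0,c['cx']],[0,f,c['cy']],[0,0,1]])
    s=cv2.undistortPoints(uv[:,None],M,np.array([c['k1'],0,0,0.]))[:,0]
    return np.c_[s,np.ones(len(s))]@R, -R.T@t
def plane(n,uv,z):
    d,o=rays(n,uv); return o+d*((z-o[2])/d[:,2])[:,None]
def pts(n,uv,dep):
    uv=np.atleast_2d(uv); d,o=rays(n,uv); z=dep[np.int32(uv[:,1]),np.int32(uv[:,0])]
    return o+d*z[:,None]
def proj(n,X):
    c,f,R,t=K(n); M=np.array([[f,0,c['cx']],[0,f,c['cy']],[0,0,1]])
    return cv2.projectPoints(np.atleast_2d(np.float64(X)),cv2.Rodrigues(R)[0],t,M,np.array([c['k1'],0,0,0.]))[0][:,0]
E
python3 - <<'E'
from h import *
grab('top','top0');grab('side','side0')
for n in('top','side'):
    c=robot.calibration(n);print(n,c['vertical_fov'],c['k1'],-np.array(c['R']).T@c['t'],np.round(c['R'],2))
print(robot.observe())
E
```

```text
pics
top 53.7335871090749 -0.0753354195914775 [0.22431964 0.08561253 1.1646838 ] [[-0.04 -1.   -0.  ]
 [-0.97  0.04 -0.23]
 [ 0.22 -0.01 -0.97]]
side 43.31310888838206 -0.04886089083184515 [-0.00558666 -0.88270937  1.12702955] [[ 0.92 -0.4   0.02]
 [-0.27 -0.64 -0.72]
 [ 0.3   0.65 -0.69]]
{'t': 0.1, 'qpos': array([ 1.04969934e+00,  5.27561131e-02,  1.40164211e+00, -1.90229927e-05,
        1.68858644e+00, -7.03129267e-02]), 'joint_velocities': array([ 3.46107221e-04, -7.32795265e-04, -2.31123758e-03, -1.17732799e-03,
       -1.34641880e-03, -7.29018680e-05]), 'joint_torque': array([ 1.23820017e-03, -3.82583749e+01, -3.60985422e+01, -6.56100974e-05,
        4.71869585e-03, -2.17635164e-05]), 'tool_pos': array([0.22859702, 0.47235083, 0.25255632]), 'ee_rot': array([-1.93789056e-04,  2.23489524e-01,  9.74706083e-01, -6.68547820e-04]), 'force': array([-0.13511386, -0.96087727, -0.06090812]), 'ft_torque': array([-0.00141151, -0.00583242,  0.0260684 ]), 'gripper_force': 0.0, 'width': 0.08536463283973737}
```

View pics/top0.png

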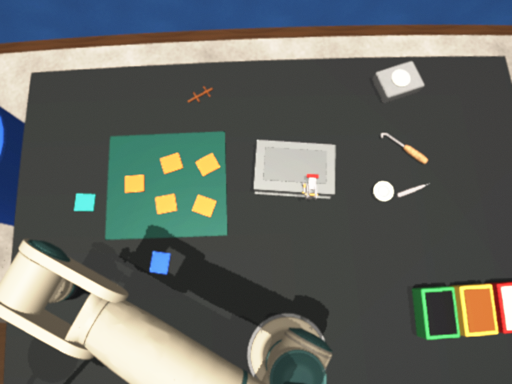

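View pics/side0.png

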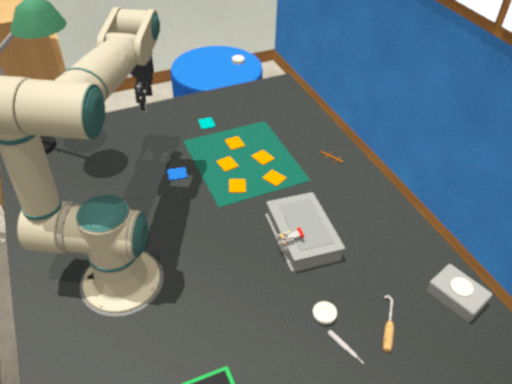

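Top view shows five amber blanks on the green mat, at about (134,183), (171,162), (207,164), (166,204) and (204,205). The box is at (295,167) with its red bar at (313,177). The bystanders are to its right.

```bash
cat >> h.py <<'E'
def blanks(p,n='top',z=0.006,amin=60):
    hsv=cv2.cvtColor(p,cv2.COLOR_RGB2HSV); m=cv2.inRange(hsv,(12,130,150),(28,255,255))
    out=[]
    for c in cv2.findContours(m,cv2.RETR_EXTERNAL,cv2.CHAIN_APPROX_NONE)[0]:
        if cv2.contourArea(c)<amin: continue
        w=plane(n,c[:,0].astype(float)+0.0,z)[:,:2]
        (cx,cy),(a,b),th=cv2.minAreaRect(np.float32(w*1000))
        M=cv2.moments(c);cen=plane(n,[M['m10']/M['m00'],M['m01']/M['m00']],z)[0]
        if a<b: th+=90     # th: direction of longer side
        out.append((cen[0],cen[1],max(a,b),min(a,b),(th+90)%180-90))
    return out
E
python3 - <<'E'
from h import *
p,d=grab('top'); s,ds=grab('side')
for n,q in(('top',p),('side',s)):
    for b in blanks(q,n): print(n,np.round(b,3))
# box
for n,q,dd in(('top',p,d),('side',s,ds)):
    vv,uu=np.mgrid[:384,:512]; X=pts(n,np.c_[uu.ravel(),vv.ravel()],dd)
    m=(X[:,2]>0.045)&(X[:,2]<0.066)&(X[:,0]>.3)&(X[:,0]<.75)&(X[:,1]>-.25)&(X[:,1]<.15)
    im=m.reshape(384,512).astype(np.uint8)
    nn,l,st,ce=cv2.connectedComponentsWithStats(im); k=1+st[1:,4].argmax()
    Q=X[(l==k).ravel()]; print(n,'lid',cv2.minAreaRect(np.float32(Q[:,:2]*1000)),np.median(Q[:,2]),Q.min(0),Q.max(0))
    hsv=cv2.cvtColor(q,cv2.COLOR_RGB2HSV); r=(cv2.inRange(hsv,(0,150,120),(6,255,255))|cv2.inRange(hsv,(174,150,120),(180,255,255)))
    nn,l,st,ce=cv2.connectedComponentsWithStats(r)
    for k in range(1,nn):
        if st[k,4]>15:
            print('red',ce[k],st[k], plane(n,ce[k],.081), np.median(X[(l==k).ravel()],0))
    cv2.imwrite(f'pics/c_{n}.png',cv2.resize(q[120:220,230:360] if n=='top' else q[180:280,240:370],None,fx=5,fy=5,interpolation=2)[:,:,::-1])
E
```

```text
top [ 9.40000e-02 -5.84000e-01  1.52530e+02  1.21738e+02  1.14000e-01]
top [ 0.45   0.233 63.274 55.547 68.088]
top [  0.461   0.353  64.031  55.492 -80.767]
top [  0.53    0.454  61.481  56.281 -88.504]
top [  0.584   0.221  63.715  56.793 -62.878]
top [  0.593   0.337  64.405  56.916 -73.162]
side [ 0.447  0.23  64.746 54.982 67.552]
side [  0.581   0.219  66.612  58.478 -63.687]
side [  0.459   0.351  68.7    56.42  -79.318]
side [  0.59    0.336  67.584  58.755 -73.641]
side [  0.528   0.453  68.837  58.277 -87.757]
top lid ((551.4600830078125, -52.630523681640625), (245.6107635498047, 162.47520446777344), 83.9581069946289) 0.0594911722671837 [ 0.45906372 -0.18053575  0.05069463] [0.64036163 0.07533948 0.06592277]
red [312.07692308 175.5       ] [307 174  11   4  26] [[ 0.5125366 -0.098249   0.081    ]] [ 0.51046594 -0.09662469  0.08880508]
red [500.68867925 305.01257862] [493 282  19  52 318] [[ 0.10996867 -0.61375534  0.081     ]] [ 0.11285327 -0.61846955  0.07015536]
side lid ((541.8590698242188, -51.35456848144531), (250.37953186035156, 178.84963989257812), 83.42255401611328) 0.05765524955576162 [ 0.445532  -0.1813659  0.0450221] [0.64138062 0.07633424 0.06552533]
red [300.30434783 231.91304348] [298 228   6   9  23] [[ 0.51138005 -0.09607268  0.081     ]] [ 0.50853406 -0.09890868  0.08640466]
```

View pics/c_top.png

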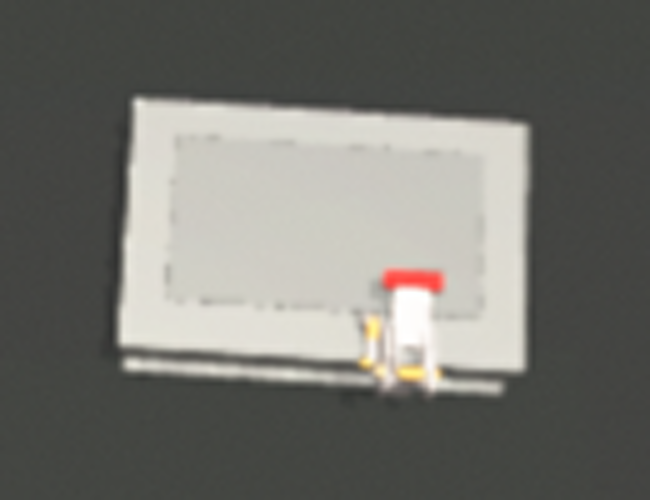

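Run:
```python
from h import *
uv=np.array([(135,98),(528,122),(525,370),(120,345),(124,365),(503,390)])/5+[230,120]-0.4
W=plane('top',uv,.056);print(np.round(W,4)); 
for a,b in((0,1),(1,2),(2,3),(3,0),(4,5)):
    v=W[b]-W[a];print(np.linalg.norm(v),np.degrees(np.arctan2(v[1],v[0])))
p,d=grab('top');X=pts('top',uv[4:]*.5+uv[4:][::-1]*.5,d);print('strip',X)
# red bar ends, bystanders
print(W[:4].mean(0))
```

```text
[[ 0.6427  0.0608  0.056 ]
 [ 0.6174 -0.1823  0.056 ]
 [ 0.4602 -0.1661  0.056 ]
 [ 0.4857  0.0765  0.056 ]
 [ 0.4733  0.0746  0.056 ]
 [ 0.4485 -0.1518  0.056 ]]
0.24440573785834588 -95.94885104318743
0.1579518045327869 174.11092471589205
0.24395779997889983 84.01271072106121
0.15778924358060745 -5.726339861628207
0.22773050783025364 -96.234836210813
strip [[ 0.4716325  -0.04413692  0.00578098]
 [ 0.4716325  -0.04413692  0.00578098]]
[ 0.55148594 -0.05280396  0.056     ]
```

View pics/c_side.png

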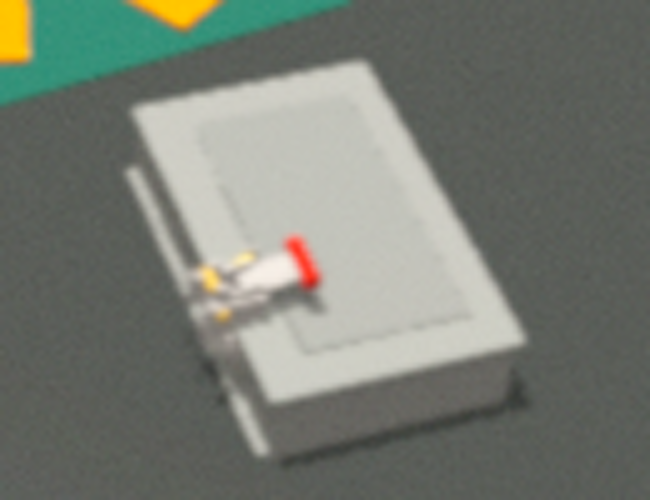

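```bash
cat >> h.py <<'E'
from scipy.spatial.transform import Rotation as Ro
C=np.array([.5508,-.0522,0]); YB=np.radians(-5.85)
def box(x,y,z):  # mm in box frame -> world
    c,s=np.cos(YB),np.sin(YB); return C+np.array([c*x-s*y,s*x+c*y,z])/1000
def plan(*wps,start=None):
    """wps: (pos, yaw deg of tool y) ; prints scaled x y z wz from the present pose"""
    o=robot.observe(); q=o['ee_rot']; R=Ro.from_quat([q[1],q[2],q[3],q[0]]); p=o['tool_pos']
    ya=R.as_matrix()[:,1]; y0=np.degrees(np.arctan2(ya[1],ya[0]))
    print('now',np.round(p,4),'yaw',round(y0,2),'tilt',np.round(R.as_matrix()[:2,2],3),'t',o['t'],'F',np.round(o['force'],1),'w',round(o['width'],4))
    for X,y in wps:
        d=R.inv().apply(np.array(X)-p)/.25; w=((y-y0+90)%180-90)
        Rt=Ro.from_matrix(np.c_[[np.sin(np.radians(y0+w)),-np.cos(np.radians(y0+w)),0],[np.cos(np.radians(y0+w)),np.sin(np.radians(y0+w)),0],[0,0,-1]])
        print(np.round(X,4),'->',np.round(d,3),'rot',np.round((R.inv()*Rt).as_rotvec()/(np.pi/2),3),'rows',round(np.linalg.norm(d)*5,1))
E
python3 - <<'E'
from h import *
print(robot.tip_extent, box(-34,-50,81))
b=box(-34,-50,150)
plan(((.38,.20,.25),84.1),((.4,.17,.25),84.1),(b,84.1))
E
```

```text
0.022 [ 0.51188084 -0.09847418  0.081     ]
now [0.2287 0.4725 0.2529] yaw 64.17 tilt [-0.    -0.001] t 0.25 F [-0.  -0.8  0.4] w 0.0853Traceback (most recent call last):
  File "<stdin>", line 4, in <module>
  File "h.py", line 45, in plan
    Rt=Ro.from_matrix(np.c_[[np.sin(np.radians(y0+w)),-np.cos(np.radians(y0+w)),0],[np.cos(np.radians(y0+w)),np.sin(np.radians(y0+w)),0],[0,0,-1]])
  File "scipy/spatial/transform/_rotation.pyx", line 1143, in scipy.spatial.transform._rotation.Rotation.from_matrix
ValueError: Non-positive determinant (left-handed or null coordinate frame) in rotation matrix 0: [[ 0.99470282  0.10279254  0.        ]
 [-0.10279254  0.99470282  0.        ]
 [ 0.          0.         -1.        ]].
```

```bash
sed -i 's/np.c_\[\[np.sin(np.radians(y0+w)),-np.cos(np.radians(y0+w)),0\]/np.c_[[-np.sin(np.radians(y0+w)),np.cos(np.radians(y0+w)),0]/' h.py
python3 - <<'E'
from h import *
b=box(-34,-50,150)
plan(((.33,.26,.25),84.1),((.38,.24,.25),84.1),(b,84.1))
E
```

```text
now [0.2287 0.4725 0.2529] yaw 64.17 tilt [-0.    -0.001] t 0.25 F [-0.  -0.8  0.4] w 0.0853
[0.33 0.26 0.25] -> [-0.735 -0.588  0.012] rot [-0.    -0.    -0.221] rows 4.7
[0.38 0.24 0.25] -> [-0.95  -0.573  0.012] rot [-0.    -0.    -0.221] rows 5.5
[ 0.5119 -0.0985  0.15  ] -> [-2.015 -1.562  0.413] rot [-0.    -0.    -0.221] rows 12.9
```

Request:
{"fn": "arm_command", "kwargs": {
  "commands": "-.95 -.57 0 0 0 -.221 .4;-.95 -.57 0 0 0 -.221 .4;-.95 -.57 0 0 0 -.221 .4;-.95 -.57 0 0 0 -.221 .4;-.95 -.57 0 0 0 -.221 .4;-.95 -.57 0 0 0 -.221 .4;-.95 -.57 0 0 0 -.221 .4;-.95 -.57 0 0 0 -.221 .4;-.95 -.57 0 0 0 -.221 .4",
  "grip_force": 40
}}

```text
t: 1.15
tool_pos: [0.38, 0.2415, 0.2532]
ee_rot: [-0.0, 0.051, 0.999, 0.0]
force: [0.3, 0.8, 1.4]
width: 0.06
gripper_force: 0.0
```

Run:
```python
from h import *
plan((box(-34,100,200),84.15),(box(-34,-50,150),84.15))
```

```text
now [0.38   0.2415 0.2532] yaw 84.11 tilt [-0.  0.] t 1.15 F [0.3 0.8 1.4] w 0.06
[0.5272 0.0507 0.2   ] -> [-0.664 -0.699  0.213] rot [ 0. -0. -0.] rows 4.9
[ 0.5119 -0.0985  0.15  ] -> [-0.664 -1.299  0.412] rot [ 0. -0. -0.] rows 7.6
```

Request:
{"fn": "arm_command", "kwargs": {
  "commands": "-.664 -.9 .3 0 0 0 .4;-.664 -.9 .3 0 0 0 .4;-.664 -.9 .3 0 0 0 .4;-.664 -.9 .3 0 0 0 .4;-.664 -.9 .3 0 0 0 .4;-.664 -.9 .3 0 0 0 .4;-.664 -.9 .3 0 0 0 .4;-.664 -.9 .3 0 0 0 .4"
}}

```text
t: 1.95
tool_pos: [0.5222, 0.0007, 0.1778]
ee_rot: [-0.001, 0.052, 0.999, 0.0]
force: [-0.8, -0.2, 0.4]
width: 0.0597
gripper_force: 0.0
```

Request:
{"fn": "arm_command", "kwargs": {
  "commands": "0 -.4 .1 0 0 0 .4;0 -.4 .1 0 0 0 .4;0 -.4 .1 0 0 0 .4;0 -.4 .1 0 0 0 .4;0 -.4 .1 0 0 0 .4"
}}

```text
t: 2.45
tool_pos: [0.5124, -0.0977, 0.1542]
ee_rot: [0.001, 0.051, 0.999, 0.0]
force: [0.4, 0.7, 0.4]
width: 0.0597
gripper_force: 0.0
```

Run:
```python
from h import *
p,d=grab('top');s,ds=grab('side')
v=np.hstack([cv2.resize(p[120:220,250:350],(400,400)),cv2.resize(s[170:270,240:340],(400,400))])
cv2.imwrite('pics/a1.png',v[:,:,::-1])
X=[]
for n,q in(('top',p),('side',s)):
    hsv=cv2.cvtColor(q,cv2.COLOR_RGB2HSV); r=(cv2.inRange(hsv,(0,150,120),(6,255,255))|cv2.inRange(hsv,(174,150,120),(180,255,255)))
    nn,l,st,ce=cv2.connectedComponentsWithStats(r)
    for k in range(1,nn):
        if st[k,4]>5: print(n,ce[k],st[k,4],plane(n,ce[k],.084))
print(proj('top',robot.observe()['tool_pos']))
plan((box(-34,-50,85),84.15))
```

```text
top [500.30578512 306.45454545] 363 [[ 0.10640386 -0.61003311  0.084     ]]
side [300.57142857 232.14285714] 28 [[ 0.51019828 -0.09941026  0.084     ]]
[[315.83119927 168.63712656]]
now [ 0.5124 -0.0978  0.1541] yaw 84.22 tilt [0.001 0.   ] t 2.55 F [1.1 0.3 0.4] w 0.0596
[ 0.5119 -0.0985  0.085 ] -> [ 0.002 -0.003  0.276] rot [0.    0.001 0.001] rows 1.4
```

View pics/a1.png

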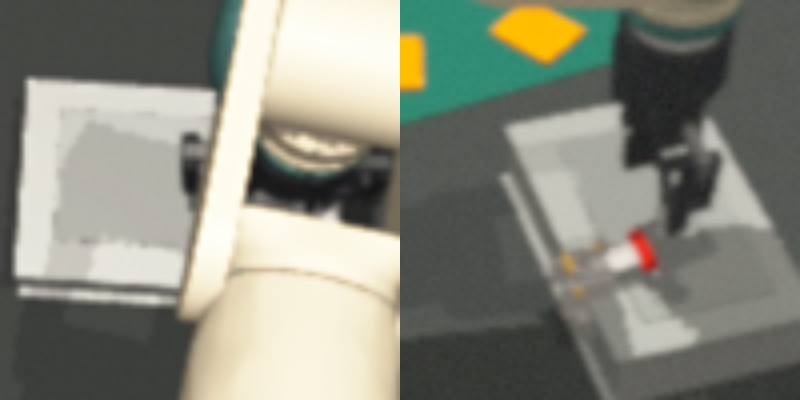

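The side view shows the gripper above the red bar with its fingers straddling it in y. I'll go down and pinch.

Request:
{"fn": "arm_command", "kwargs": {
  "commands": "0 0 .14 0 0 0 .4;0 0 .22 0 0 0 .4;.002 -.002 .272 0 0 0 .4;.002 -.002 .272 0 0 0 .4;.002 -.002 .272 0 0 0 0;.002 -.002 .272 0 0 0 -.3;.002 -.002 .272 0 0 0 -.6;.002 -.002 .272 0 0 0 -.6;.002 -.002 .272 0 0 0 -.6;.002 -.002 .272 0 0 0 -.6;.002 -.002 .272 0 0 0 -.6",
  "grip_force": 30
}}

```text
t: 3.65
tool_pos: [0.5126, -0.0972, 0.0873]
ee_rot: [0.002, 0.051, 0.999, 0.003]
force: [-0.5, 14.0, 3.7]
width: 0.0329
gripper_force: 31.2
```

Run:
```python
from h import *
plan()
P=np.array([-88,70.])
for a in np.arange(.2,1.95,.1):
    dx=P[0]+55*np.cos(a)+34.1; dz=P[1]+55*np.sin(a)-80.93
    print(round(a,2),'tool x %.3f z %.3f'%(-dx/250,-dz/250))
# lid arc, bar relative to hinge at lever 1.9, relative to bar at shut
r=np.array([P[0]+55*np.cos(1.9)-75,P[1]+55*np.sin(1.9)-50])
for t in np.arange(0,1.58,.1):
    c,s=np.cos(t),np.sin(t); q=np.array([c*r[0]+s*r[1],-s*r[0]+c*r[1]])-r
    print(round(t,2),'x %.3f z %.3f'%(-q[0]/250,-q[1]/250))
```

```text
now [ 0.5126 -0.0972  0.0873] yaw 84.17 tilt [0.003 0.005] t 3.65 F [-0.5 14.   3.7] w 0.0329
0.2 tool x -0.000 z 0.000
0.3 tool x 0.005 z -0.021
0.4 tool x 0.013 z -0.042
0.5 tool x 0.023 z -0.062
0.6 tool x 0.034 z -0.081
0.7 tool x 0.047 z -0.098
0.8 tool x 0.062 z -0.114
0.9 tool x 0.079 z -0.129
1.0 tool x 0.097 z -0.141
1.1 tool x 0.116 z -0.152
1.2 tool x 0.136 z -0.161
1.3 tool x 0.157 z -0.168
1.4 tool x 0.178 z -0.173
1.5 tool x 0.200 z -0.176
1.6 tool x 0.222 z -0.176
1.7 tool x 0.244 z -0.174
1.8 tool x 0.266 z -0.171
1.9 tool x 0.287 z -0.164
0.0 x -0.000 z -0.000
0.1 x -0.032 z -0.071
0.2 x -0.072 z -0.138
0.3 x -0.117 z -0.201
0.4 x -0.169 z -0.259
0.5 x -0.227 z -0.311
0.6 x -0.289 z -0.358
0.7 x -0.356 z -0.398
0.8 x -0.426 z -0.431
0.9 x -0.499 z -0.457
1.0 x -0.575 z -0.476
1.1 x -0.652 z -0.487
1.2 x -0.730 z -0.490
1.3 x -0.807 z -0.486
1.4 x -0.884 z -0.473
1.5 x -0.959 z -0.454
```

Request:
{"fn": "arm_command", "kwargs": {
  "commands": "0 .005 0 0 0 0 -.6;.005 .005 -.021 0 0 0 -.6;.013 .005 -.042 0 0 0 -.6;.023 .005 -.062 0 0 0 -.6;.034 .005 -.081 0 0 0 -.6;.047 .005 -.098 0 0 0 -.6;.062 .005 -.114 0 0 0 -.6;.079 .005 -.129 0 0 0 -.6;.097 .005 -.141 0 0 0 -.6;.116 .005 -.152 0 0 0 -.6;.136 .005 -.161 0 0 0 -.6;.157 .005 -.168 0 0 0 -.6;.178 .005 -.173 0 0 0 -.6;.2 .005 -.176 0 0 0 -.6;.222 .005 -.176 0 0 0 -.6;.244 .005 -.174 0 0 0 -.6;.266 .005 -.171 0 0 0 -.6;.285 .005 -.165 0 0 0 -.6;.285 .005 -.165 0 0 0 -.6"
}}

```text
t: 5.55
tool_pos: [0.4416, -0.0896, 0.1286]
ee_rot: [0.002, 0.051, 0.999, 0.002]
force: [1.5, 11.0, 3.3]
width: 0.0328
gripper_force: 29.5
```

Run:
```python
from h import *
plan()
s,ds=grab('side')
cv2.imwrite('pics/a2.png',cv2.resize(s[150:290,220:360],(600,600))[:,:,::-1])
```

```text
now [ 0.4416 -0.0896  0.1286] yaw 84.15 tilt [0.005 0.003] t 5.55 F [ 1.5 11.   3.3] w 0.0328
```

View pics/a2.png

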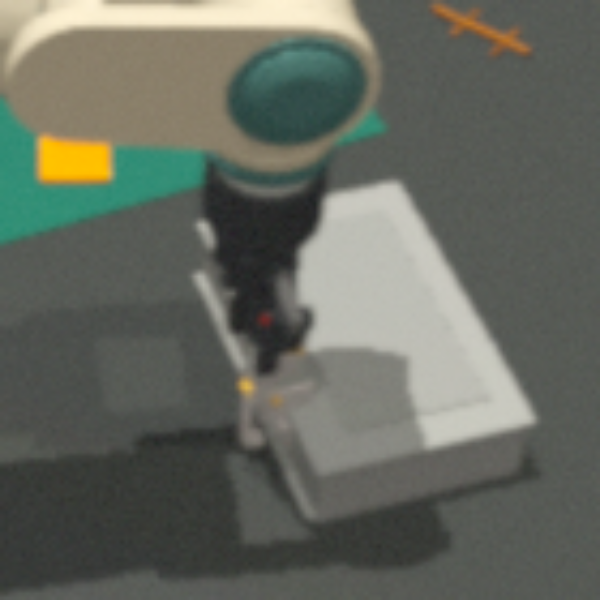

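The hook has swung clear and the lever stands up, with the bar still pinched. Next I'll follow the lid's arc.

Request:
{"fn": "arm_command", "kwargs": {
  "commands": "-.015 .005 -.036 0 0 0 -.6;-.032 .005 -.071 0 0 0 -.6;-.072 .005 -.138 0 0 0 -.6;-.117 .005 -.201 0 0 0 -.6;-.169 .005 -.259 0 0 0 -.6;-.227 .005 -.311 0 0 0 -.6;-.289 .005 -.358 0 0 0 -.6;-.356 .005 -.398 0 0 0 -.6;-.426 .005 -.431 0 0 0 -.6;-.499 .005 -.457 0 0 0 -.6;-.575 .005 -.476 0 0 0 -.6;-.652 .005 -.487 0 0 0 -.6;-.73 .005 -.49 0 0 0 -.6;-.807 .005 -.486 0 0 0 -.6;-.884 .005 -.473 0 0 0 -.6;-.955 .005 -.455 0 0 0 -.6;-.955 .005 -.455 0 0 0 -.6"
}}

```text
t: 7.3
tool_pos: [0.6797, -0.1149, 0.2401]
ee_rot: [0.001, 0.052, 0.999, 0.0]
force: [1.9, 1.3, 4.3]
width: 0.0334
gripper_force: 31.9
```

Request:
{"fn": "arm_command", "kwargs": {
  "commands": "0 0 0 0 0 0 .2;0 0 0 0 0 0 .2;0 0 0 0 0 0 .4;0 0 0 0 0 0 .4;0 0 -.2 0 0 0 .4;0 0 -.4 0 0 0 .6;0 0 -.4 0 0 0 .9;0 .8 -.4 0 0 0 1;0 .8 -.4 0 0 0 1;0 .8 -.4 0 0 0 1;0 .8 -.4 0 0 0 1;0 .8 -.4 0 0 0 1"
}}

```text
t: 8.5
tool_pos: [0.6985, 0.0909, 0.3398]
ee_rot: [-0.0, 0.048, 0.999, 0.001]
force: [0.4, -0.5, -0.6]
width: 0.0856
gripper_force: 0.0
```

Run:
```python
from h import *
plan()
p,d=grab('top'); s,ds=grab('side')
cv2.imwrite('pics/a3.png',np.hstack([cv2.resize(p[100:240,100:340],(480,280)),cv2.resize(s[100:310,180:390],(280,280))])[:,:,::-1])
for n,q in(('top',p),('side',s)):
    for b in blanks(q,n): print(n,np.round(b,3))
```

```text
now [0.6985 0.0909 0.3398] yaw 84.52 tilt [-0.     0.002] t 8.5 F [ 0.4 -0.5 -0.6] w 0.0856
top [ 9.30000e-02 -5.87000e-01  1.51697e+02  1.12731e+02 -2.13000e-01]
top [ 0.45   0.233 64.538 56.45  69.044]
top [  0.461   0.353  64.031  55.492 -80.767]
top [  0.53    0.454  61.481  56.281 -88.504]
top [  0.584   0.221  64.459  57.791 -62.878]
top [  0.593   0.337  64.405  56.916 -73.162]
side [ 0.447  0.23  64.746 54.982 67.552]
side [  0.581   0.219  66.921  59.684 -60.637]
side [  0.459   0.351  69.274  56.547 -79.318]
side [  0.591   0.335  67.497  60.139 -72.808]
side [  0.528   0.453  68.837  58.277 -87.757]
side [ -0.143   1.101 124.08   61.014  -0.28 ]
side [-1.20000e-02  1.10800e+00  1.01945e+02  8.58790e+01 -8.32390e+01]
```

View pics/a3.png

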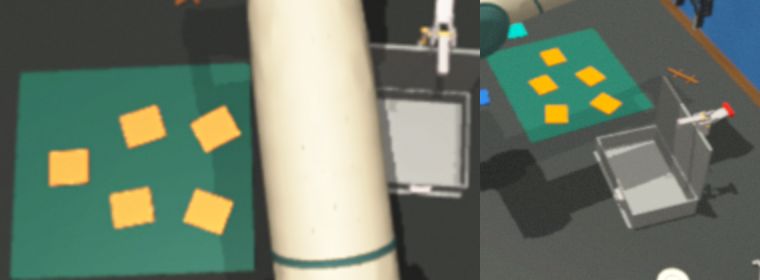

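Run:
```python
from h import *
plan(((.4485,.2315,.12),68.3),((.4485,.2315,.021),68.3))
```

```text
now [0.6987 0.0852 0.3402] yaw 84.18 tilt [ 0. -0.] t 8.6 F [ 0.6 -0.7  0.1] w 0.0852
[0.4485 0.2315 0.12  ] -> [1.055 0.481 0.881] rot [-0.     0.     0.176] rows 7.3
[0.4485 0.2315 0.021 ] -> [1.055 0.481 1.277] rot [-0.     0.     0.176] rows 8.6
```

Request:
{"fn": "arm_command", "kwargs": {
  "commands": ".3 .48 0 0 0 .1 1;.6 .48 .1 0 0 .176 1;1 .48 .5 0 0 .176 1;1 .48 .88 0 0 .176 1;1 .48 .88 0 0 .176 1;1 .48 .88 0 0 .176 1;1 .48 .88 0 0 .176 1;1 .48 .88 0 0 .176 1;1 .48 .88 0 0 .176 1;1 .48 .88 0 0 .176 1"
}}

```text
t: 9.6
tool_pos: [0.4632, 0.2283, 0.121]
ee_rot: [0.001, 0.19, 0.982, 0.0]
force: [0.9, -0.7, 0.8]
width: 0.0854
gripper_force: 0.0
```

Run:
```python
from h import *
p,d=grab('top'); s,ds=grab('side')
for n,q in(('top',p),('side',s)):
    for b in blanks(q,n): 
        if b[0]>.3: print(n,np.round(b,3))
plan(((.4485,.2315,.021),68.3))
# box inner corners from open box: floor depth
vv,uu=np.mgrid[:384,:512]
for n,dd in(('top',d),('side',ds)):
    X=pts(n,np.c_[uu.ravel(),vv.ravel()],dd)
    l=(X-C)[:,:2]@np.array([[np.cos(YB),-np.sin(YB)],[np.sin(YB),np.cos(YB)]])*1000
    for nm,lo,hi in(('rim',.044,.06),('floor',.002,.010)):
        m=(X[:,2]>lo)&(X[:,2]<hi)&(abs(l[:,0])<85)&(abs(l[:,1])<130)
        if m.sum(): print(n,nm,m.sum(),np.percentile(l[m],[1,5,50,95,99],axis=0).round(1).T)
```

```text
top [ 0.456  0.37  55.494 29.721 10.192]
top [  0.53    0.454  61.481  56.281 -88.504]
side [ 0.447  0.23  64.746 54.982 67.552]
side [  0.581   0.219  66.744  59.683 -60.639]
side [  0.459   0.351  69.274  56.42  -79.318]
side [  0.591   0.336  67.657  59.343 -74.482]
side [  0.518   0.455  68.696  45.277 -89.141]
now [0.4646 0.2287 0.1225] yaw 68.13 tilt [0.004 0.001] t 9.7 F [ 0.  -0.2  0.9] w 0.0857
[0.4485 0.2315 0.021 ] -> [ 0.065 -0.015  0.406] rot [ 0.002  0.002 -0.002] rows 2.1
top rim 438 [[ -77.8  -76.3   50.8   74.8   75.5]
 [-120.4 -119.1   -9.8  119.1  120.2]]
top floor 2952 [[ -82.9  -77.5   -1.2   65.3   71.3]
 [-116.7 -106.9    3.2  110.7  126.5]]
side rim 483 [[ -77.4  -76.2   37.5   74.3   76.2]
 [-123.1 -120.6  -18.3  118.3  121.3]]
side floor 2090 [[ -82.3  -78.     0.3   65.1   70.9]
 [-124.1 -115.1    4.2  108.9  118.3]]
```

Request:
{"fn": "arm_command", "kwargs": {
  "commands": ".065 -.015 .2 0 0 0 1;.065 -.015 .34 0 0 0 1;.065 -.015 .406 0 0 0 1;.065 -.015 .406 0 0 0 1;.065 -.015 .406 0 0 0 .7;.065 -.015 .406 0 0 0 .4;.065 -.015 .406 0 0 0 .1;.065 -.015 .406 0 0 0 .1;.065 -.015 .406 0 0 0 .1;.065 -.015 .406 0 0 0 .1",
  "grip_force": 40
}}

```text
t: 10.7
tool_pos: [0.4481, 0.2322, 0.0219]
ee_rot: [0.002, 0.189, 0.982, 0.001]
force: [-1.1, -2.8, 7.4]
width: 0.0589
gripper_force: 41.2
```

Run:
```python
from h import *
# place: centre at corner +27+3, -31-20 -> box x=-72+31, y=117-52
t=box(-41,65,0)
plan(((*t[:2],.13),84.15),((*t[:2],.03),84.15))
```

```text
now [0.4481 0.2322 0.0219] yaw 68.21 tilt [0.005 0.001] t 10.7 F [-1.1 -2.8  7.4] w 0.0589
[0.5166 0.0166 0.13  ] -> [-0.576 -0.698 -0.432] rot [ 0.002  0.003 -0.177] rows 5.0
[0.5166 0.0166 0.03  ] -> [-0.575 -0.699 -0.032] rot [ 0.002  0.003 -0.177] rows 4.5
```

Request:
{"fn": "arm_command", "kwargs": {
  "commands": "0 0 -.15 0 0 0 .1;0 0 -.3 0 0 0 .1;0 0 -.45 0 0 0 .1;-.15 -.2 -.45 0 0 -.06 .1;-.3 -.36 -.45 0 0 -.12 .1;-.45 -.54 -.45 0 0 -.177 .1;-.575 -.698 -.45 0 0 -.177 .1;-.575 -.698 -.45 0 0 -.177 .1;-.575 -.698 -.45 0 0 -.177 .1;-.575 -.698 -.45 0 0 -.177 .1"
}}

```text
t: 11.7
tool_pos: [0.5154, 0.0162, 0.1326]
ee_rot: [0.001, 0.052, 0.999, 0.0]
force: [0.3, -0.1, -0.5]
width: 0.0585
gripper_force: 42.9
```

Run:
```python
from h import *
t=box(-41,65,0)
p,d=grab('top');s,ds=grab('side')
cv2.imwrite('pics/a4.png',np.hstack([cv2.resize(p[120:240,180:340],(533,400)),cv2.resize(s[170:270,240:340],(267,400))])[:,:,::-1])
plan(((*t[:2],.04),84.15),((*t[:2],.0275),84.15))
```

```text
now [0.515  0.0173 0.1321] yaw 84.2 tilt [0.001 0.   ] t 11.8 F [-0.7 -0.1 -0.8] w 0.0588
[0.5166 0.0166 0.04  ] -> [-0.006 -0.002  0.368] rot [0.    0.001 0.001] rows 1.8
[0.5166 0.0166 0.0275] -> [-0.006 -0.002  0.418] rot [0.    0.001 0.001] rows 2.1
```

View pics/a4.png

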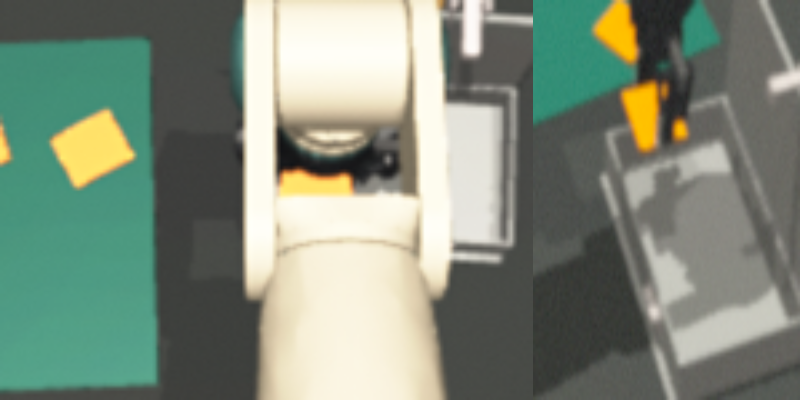

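Request:
{"fn": "arm_command", "kwargs": {
  "commands": "-.006 -.022 .2 0 0 0 .1;-.006 -.022 .3 0 0 0 .1;-.006 -.022 .36 0 0 0 .1;-.006 -.022 .4 0 0 0 .1;-.006 -.022 .418 0 0 0 .1;-.006 -.022 .418 0 0 0 .1;-.006 -.022 .418 0 0 0 .65;-.006 -.022 .418 0 0 0 .65;-.006 -.022 .418 0 0 0 .65;-.006 -.022 .418 0 0 0 .65;-.006 -.022 .3 0 0 0 .65;-.006 -.022 .15 0 0 0 .65;-.006 -.022 -.05 0 0 0 .65;0 .3 -.1 0 0 0 1;0 .6 -.1 0 0 0 1;0 .8 -.1 0 0 0 1;0 .8 -.1 0 0 0 1"
}}

```text
t: 13.5
tool_pos: [0.5347, 0.2111, 0.1566]
ee_rot: [0.0, 0.051, 0.999, 0.0]
force: [0.8, -0.0, -0.9]
width: 0.0852
gripper_force: 0.0
```

Run:
```python
from h import *
p,d=grab('top');s,ds=grab('side')
for n,q in(('top',p),('side',s)):
    for b in blanks(q,n): 
        if b[0]>.3: print(n,np.round(b,3))
plan(((.582,.220,.12),117.8),((.46,.352,.12),100),((.592,.336,.12),107))
print('want',box(-41,60,5))
```

```text
top [  0.461   0.353  64.131  55.492 -80.767]
top [  0.53    0.454  61.481  56.281 -88.504]
top [5.2100e-01 1.0000e-02 5.6793e+01 4.5632e+01 8.6641e+01]
top [ 0.586  0.358 55.904 20.11  18.219]
side [5.2200e-01 1.2000e-02 6.3132e+01 4.3740e+01 8.4807e+01]
side [  0.581   0.219  68.407  61.168 -63.224]
side [  0.459   0.351  69.274  56.42  -79.318]
side [  0.587   0.335  67.833  59.67  -74.624]
side [  0.528   0.453  68.837  58.277 -87.757]
now [0.5342 0.2145 0.1562] yaw 84.49 tilt [0.    0.002] t 13.6 F [ 0.2 -0.4 -0. ] w 0.0854
[0.582 0.22  0.12 ] -> [-0.188  0.04   0.145] rot [ 0.001  0.    -0.37 ] rows 1.2
[0.46  0.352 0.12 ] -> [0.348 0.519 0.146] rot [ 0.001  0.    -0.172] rows 3.2
[0.592 0.336 0.12 ] -> [-0.184  0.506  0.146] rot [ 0.001  0.    -0.25 ] rows 2.8
want [0.51612899 0.01166643 0.005     ]
```

Request:
{"fn": "arm_command", "kwargs": {
  "commands": "-.188 .04 .145 0 0 -.37 1;-.188 .04 .145 0 0 -.37 1;-.188 .04 .145 0 0 -.37 1;-.188 .04 .145 0 0 -.37 1;-.188 .04 .2 0 0 -.37 1;-.188 .04 .35 0 0 -.37 1;-.188 .04 .48 0 0 -.37 1;-.188 .04 .535 0 0 -.37 1;-.188 .04 .535 0 0 -.37 1;-.188 .04 .535 0 0 -.37 .7;-.188 .04 .535 0 0 -.37 .4;-.188 .04 .535 0 0 -.37 .1;-.188 .04 .535 0 0 -.37 .1;-.188 .04 .535 0 0 -.37 .1;-.188 .04 .535 0 0 -.37 .1;-.188 .04 .535 0 0 -.37 .1"
}}

```text
t: 15.2
tool_pos: [0.5839, 0.2155, 0.0255]
ee_rot: [0.003, -0.237, 0.971, 0.001]
force: [-1.1, 1.7, 6.3]
width: 0.0471
gripper_force: 3.2
```

Run:
```python
from h import *
t=box(-41,60,0)
plan(((*t[:2],.14),84.15),((*t[:2],.0335),84.15))
```

```text
now [0.5839 0.2155 0.0255] yaw 117.45 tilt [0.005 0.003] t 15.2 F [-1.1  1.7  6.3] w 0.0471
[0.5161 0.0117 0.14  ] -> [ 0.614 -0.598 -0.461] rot [0.001 0.003 0.37 ] rows 4.9
[0.5161 0.0117 0.0335] -> [ 0.616 -0.598 -0.035] rot [0.001 0.003 0.37 ] rows 4.3
```

Request:
{"fn": "arm_command", "kwargs": {
  "commands": "0 0 0 0 0 0 .4;0 0 0 0 0 0 1;0 0 -.1 0 0 0 1;0 0 -.3 0 0 0 1;.3 0 -.5 0 0 0 1;.6 0 -.5 0 0 0 1;.8 0 -.5 0 0 0 1;.8 0 -.5 0 0 0 1;.8 0 -.5 0 0 0 1;.8 0 -.5 0 0 0 1"
}}

```text
t: 16.2
tool_pos: [0.4042, 0.1217, 0.1481]
ee_rot: [0.001, -0.237, 0.972, -0.0]
force: [0.4, -0.5, 0.6]
width: 0.0852
gripper_force: 0.0
```

Run:
```python
from h import *
p,d=grab('top');s,ds=grab('side')
for n,q in(('top',p),('side',s)):
    for b in blanks(q,n): 
        if b[0]>.3: print(n,np.round(b,3))
plan()
cv2.imwrite('pics/a5.png',np.hstack([cv2.resize(p[120:240,100:340],(480,240)),cv2.resize(s[110:270,180:340],(240,240))])[:,:,::-1])
```

```text
top [  0.461   0.353  63.404  55.492 -80.746]
top [  0.53    0.454  61.481  56.281 -88.504]
top [5.2000e-01 8.0000e-03 5.8991e+01 4.9577e+01 8.4161e+01]
top [  0.586   0.22   63.877  55.512 -64.446]
top [  0.593   0.337  64.405  56.916 -73.162]
side [5.2100e-01 1.3000e-02 6.5435e+01 4.5387e+01 8.7510e+01]
side [  0.581   0.219  65.51   59.436 -60.64 ]
side [  0.59    0.335  67.497  59.812 -72.808]
now [0.4057 0.1224 0.1479] yaw 117.44 tilt [0.002 0.   ] t 16.3 F [0.  0.1 0.4] w 0.0853
```

View pics/a5.png

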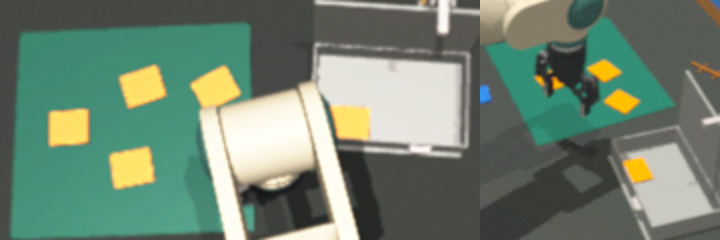

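Run:
```python
from h import *
plan(((.5835,.2195,.12),117),((.5835,.2195,.018),117))
```

```text
now [0.4057 0.1224 0.1479] yaw 117.44 tilt [0.002 0.   ] t 16.3 F [0.  0.1 0.4] w 0.0853
[0.5835 0.2195 0.12  ] -> [-0.81   0.017  0.113] rot [-0.     0.001  0.005] rows 4.1
[0.5835 0.2195 0.018 ] -> [-0.81   0.017  0.521] rot [-0.     0.001  0.005] rows 4.8
```

Request:
{"fn": "arm_command", "kwargs": {
  "commands": "-.4 .017 .05 0 0 0 1;-.81 .017 .113 0 0 0 1;-.81 .017 .113 0 0 0 1;-.81 .017 .113 0 0 0 1;-.81 .017 .113 0 0 0 1;-.81 .017 .25 0 0 0 1;-.81 .017 .4 0 0 0 1;-.81 .017 .5 0 0 0 1;-.81 .017 .521 0 0 0 1;-.81 .017 .521 0 0 0 1;-.81 .017 .521 0 0 0 .7;-.81 .017 .521 0 0 0 .4;-.81 .017 .521 0 0 0 .1;-.81 .017 .521 0 0 0 .1;-.81 .017 .521 0 0 0 .1;-.81 .017 .521 0 0 0 .1;-.81 .017 .521 0 0 0 .1"
}}

```text
t: 18.0
tool_pos: [0.5842, 0.2198, 0.0201]
ee_rot: [0.002, -0.237, 0.971, 0.0]
force: [-0.9, 0.1, 6.3]
width: 0.0603
gripper_force: 42.8
```

Run:
```python
from h import *
t=box(-41,60,0)
plan(((*t[:2],.14),84.15),((*t[:2],.030),84.15))
```

```text
now [0.5842 0.2198 0.0201] yaw 117.45 tilt [0.004 0.001] t 18.0 F [-0.9  0.1  6.3] w 0.0603
[0.5161 0.0117 0.14  ] -> [ 0.623 -0.614 -0.482] rot [0.    0.003 0.37 ] rows 5.0
[0.5161 0.0117 0.03  ] -> [ 0.625 -0.613 -0.042] rot [0.    0.003 0.37 ] rows 4.4
```

Request:
{"fn": "arm_command", "kwargs": {
  "commands": "0 0 -.15 0 0 0 .1;0 0 -.3 0 0 0 .1;0 0 -.46 0 0 0 .1;.2 -.2 -.5 0 0 .1 .1;.34 -.34 -.5 0 0 .2 .1;.48 -.48 -.5 0 0 .3 .1;.62 -.61 -.5 0 0 .37 .1;.622 -.613 -.5 0 0 .37 .1;.622 -.613 -.5 0 0 .37 .1;.622 -.613 -.5 0 0 .37 .1;.622 -.613 -.5 0 0 .37 .1;.622 -.613 -.35 0 0 .37 .1;.622 -.613 -.2 0 0 .37 .1;.622 -.613 -.1 0 0 .37 .1"
}}

```text
t: 19.4
tool_pos: [0.5145, 0.013, 0.0396]
ee_rot: [-0.001, 0.05, 0.999, 0.0]
force: [0.7, 0.3, -0.4]
width: 0.0604
gripper_force: 43.3
```

Run:
```python
from h import *
t=box(-41,60,0)
plan(((*t[:2],.0315),84.15))
```

```text
now [0.5145 0.013  0.0396] yaw 84.27 tilt [-0.003  0.   ] t 19.4 F [ 0.7  0.3 -0.4] w 0.0604
[0.5161 0.0117 0.0315] -> [-0.007 -0.005  0.032] rot [ 0.    -0.002  0.001] rows 0.2
```

Request:
{"fn": "arm_command", "kwargs": {
  "commands": "0 0 0 0 0 0 .1;0 0 0 0 0 0 .1"
}}

```text
t: 19.6
tool_pos: [0.5159, 0.0124, 0.0428]
ee_rot: [0.0, 0.05, 0.999, 0.0]
force: [-0.5, -0.3, -0.4]
width: 0.0602
gripper_force: 43.4
```

Request:
{"fn": "arm_command", "kwargs": {
  "commands": "0 -.002 .025 0 0 0 .1;0 -.002 .04 0 0 0 .1;0 -.002 .047 0 0 0 .1;0 -.002 .047 0 0 0 .1;0 -.002 .047 0 0 0 .1;0 -.002 .047 0 0 0 .4;0 -.002 .047 0 0 0 .65;0 -.002 .047 0 0 0 .65;0 -.002 .047 0 0 0 .65;0 -.002 -.1 0 0 0 .65;0 -.002 -.25 0 0 0 .65;0 -.002 -.4 0 0 0 .65;0 .2 -.45 0 0 0 1;0 .4 -.45 0 0 0 1;0 .6 -.45 0 0 0 1;0 .8 -.45 0 0 0 1;0 .9 -.45 0 0 0 1;0 .9 -.45 0 0 0 1;0 .9 -.45 0 0 0 1"
}}

```text
t: 21.5
tool_pos: [0.5381, 0.2357, 0.1541]
ee_rot: [-0.0, 0.05, 0.999, -0.0]
force: [-0.2, -0.6, 0.4]
width: 0.0853
gripper_force: 0.0
```

Run:
```python
from h import *
p,d=grab('top');s,ds=grab('side')
for n,q in(('top',p),('side',s)):
    for b in blanks(q,n): 
        if b[0]>.3: print(n,np.round(b,3))
plan(((.592,.336,.12),107),((.592,.336,.018),107),((.46,.352,.018),100))
```

```text
top [  0.458   0.356  62.673  55.997 -81.088]
top [  0.53    0.454  61.481  56.281 -88.504]
top [5.2200e-01 1.0000e-02 6.0447e+01 4.6459e+01 8.3718e+01]
side [5.2300e-01 1.4000e-02 6.7927e+01 4.5887e+01 8.4807e+01]
side [  0.459   0.351  69.274  56.42  -79.318]
side [  0.588   0.334  67.963  59.739 -72.6  ]
side [  0.528   0.453  68.837  58.277 -87.757]
now [0.5383 0.2345 0.1544] yaw 84.09 tilt [-0. -0.] t 21.6 F [-0.2 -0.2  0.2] w 0.085
[0.592 0.336 0.12 ] -> [-0.172  0.426  0.138] rot [-0.    -0.    -0.255] rows 2.4
[0.592 0.336 0.018] -> [-0.172  0.426  0.546] rot [-0.    -0.    -0.255] rows 3.6
[0.46  0.352 0.018] -> [0.36  0.435 0.546] rot [-0.    -0.    -0.177] rows 3.9
```

Request:
{"fn": "arm_command", "kwargs": {
  "commands": "-.1 .2 .138 0 0 -.1 1;-.172 .426 .138 0 0 -.2 1;-.172 .426 .138 0 0 -.255 1;-.172 .426 .138 0 0 -.255 1;-.172 .426 .138 0 0 -.255 1;-.172 .426 .25 0 0 -.255 1;-.172 .426 .4 0 0 -.255 1;-.172 .426 .5 0 0 -.255 1;-.172 .426 .544 0 0 -.255 1;-.172 .426 .544 0 0 -.255 1;-.172 .426 .544 0 0 -.255 .7;-.172 .426 .544 0 0 -.255 .4;-.172 .426 .544 0 0 -.255 .1;-.172 .426 .544 0 0 -.255 .1;-.172 .426 .544 0 0 -.255 .1;-.172 .426 .544 0 0 -.255 .1"
}}

```text
t: 23.2
tool_pos: [0.5933, 0.3374, 0.0222]
ee_rot: [0.002, -0.149, 0.989, 0.001]
force: [-1.6, -1.2, 6.5]
width: 0.0586
gripper_force: 41.3
```

Run:
```python
from h import *
t=box(-41,60,0)
plan(((*t[:2],.14),84.15))
```

```text
now [0.5933 0.3374 0.0222] yaw 107.08 tilt [0.004 0.002] t 23.2 F [-1.6 -1.2  6.5] w 0.0586
[0.5161 0.0117 0.14  ] -> [ 0.676 -1.155 -0.475] rot [0.001 0.003 0.255] rows 7.1
```

Request:
{"fn": "arm_command", "kwargs": {
  "commands": "0 0 -.15 0 0 0 .1;0 0 -.3 0 0 0 .1;0 0 -.46 0 0 0 .1;.1 -.15 -.5 0 0 .1 .1;.2 -.3 -.5 0 0 .2 .1;.3 -.5 -.5 0 0 .255 .1;.4 -.7 -.5 0 0 .255 .1;.6 -.9 -.5 0 0 .255 .1;.6 -.9 -.5 0 0 .255 .1;.6 -.9 -.5 0 0 .255 .1;.6 -.9 -.5 0 0 .255 .1;.6 -.9 -.5 0 0 .255 .1"
}}

```text
t: 24.4
tool_pos: [0.5154, 0.0787, 0.1446]
ee_rot: [0.001, 0.051, 0.999, 0.0]
force: [0.0, 0.2, -0.5]
width: 0.0582
gripper_force: 42.8
```

Run:
```python
from h import *
t=box(-41,60,0)
s,ds=grab('side'); cv2.imwrite('pics/a6.png',cv2.resize(s[140:240,230:330],(500,500))[:,:,::-1])
plan(((*t[:2],.14),84.15),((*t[:2],.0375),84.15))
```

```text
now [0.5153 0.0789 0.1442] yaw 84.22 tilt [0.001 0.   ] t 24.45 F [ 0.1 -0.8 -0.3] w 0.0583
[0.5161 0.0117 0.14  ] -> [-0.031 -0.267  0.017] rot [0.    0.001 0.001] rows 1.3
[0.5161 0.0117 0.0375] -> [-0.03  -0.267  0.427] rot [0.    0.001 0.001] rows 2.5
```

View pics/a6.png

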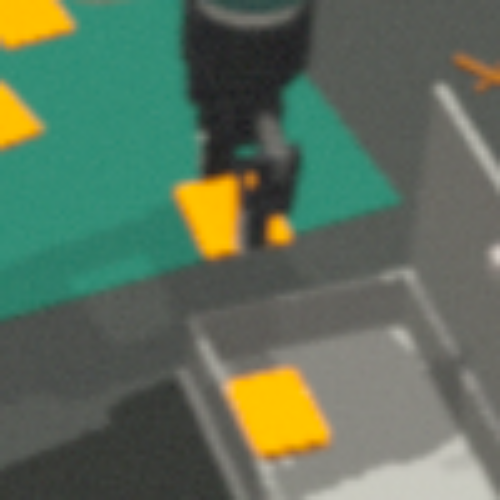

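The held blank is nearly level between the tips, and the stack in the box looks neat. I'll place this one.

Request:
{"fn": "arm_command", "kwargs": {
  "commands": "-.03 -.14 .017 0 0 0 .1;-.03 -.267 .017 0 0 0 .1;-.03 -.267 .017 0 0 0 .1;-.03 -.267 .2 0 0 0 .1;-.03 -.267 .32 0 0 0 .1;-.03 -.267 .38 0 0 0 .1;-.03 -.267 .41 0 0 0 .1;-.03 -.267 .425 0 0 0 .1;-.03 -.267 .425 0 0 0 .1;-.03 -.267 .425 0 0 0 .4;-.03 -.267 .425 0 0 0 .65;-.03 -.267 .425 0 0 0 .65;-.03 -.267 .425 0 0 0 .65;-.03 -.267 .3 0 0 0 .65;-.03 -.267 .15 0 0 0 .65;0 -.267 0 0 0 0 .65;.1 0 0 0 0 0 1;.2 .2 0 0 0 0 1;.2 .4 0 0 0 0 1;.2 .6 0 0 0 0 1"
}}

```text
t: 26.45
tool_pos: [0.4783, 0.2087, 0.144]
ee_rot: [0.0, 0.051, 0.999, 0.0]
force: [1.1, -0.7, 1.0]
width: 0.0857
gripper_force: 0.0
```

Request:
{"fn": "arm_command", "kwargs": {
  "commands": ".05 .2 0 0 0 0 1;.05 .2 0 0 0 0 1;.05 .2 0 0 0 0 1"
}}

```text
t: 26.75
tool_pos: [0.4712, 0.2588, 0.1433]
ee_rot: [-0.0, 0.05, 0.999, -0.0]
force: [0.3, 0.7, 0.9]
width: 0.0854
gripper_force: 0.0
```

Run:
```python
from h import *
p,d=grab('top');s,ds=grab('side')
for n,q in(('top',p),('side',s)):
    for b in blanks(q,n): 
        if b[0]>.3: print(n,np.round(b,3))
plan(((.46,.352,.12),100),((.46,.352,.017),100),((.529,.4535,.017),91.9))
```

```text
top [ 0.475  0.34  37.94  33.526 23.096]
top [  0.528   0.458  57.858  56.351 -87.886]
top [5.2300e-01 1.0000e-02 6.0458e+01 4.8377e+01 8.3438e+01]
side [5.2400e-01 1.7000e-02 7.3700e+01 4.8175e+01 8.4809e+01]
side [  0.459   0.351  68.3    59.555 -82.541]
side [  0.52    0.45   68.474  48.025 -87.757]
now [0.4718 0.2571 0.1435] yaw 84.1 tilt [-0. -0.] t 26.85 F [ 0.4 -0.5  0.1] w 0.0853
[0.46  0.352 0.12 ] -> [0.086 0.373 0.094] rot [-0.    -0.    -0.177] rows 2.0
[0.46  0.352 0.017] -> [0.086 0.373 0.506] rot [-0.    -0.    -0.177] rows 3.2
[0.529  0.4535 0.017 ] -> [-0.147  0.805  0.505] rot [-0.    -0.    -0.087] rows 4.8
```

Request:
{"fn": "arm_command", "kwargs": {
  "commands": ".086 .2 .094 0 0 -.1 1;.086 .373 .094 0 0 -.177 1;.086 .373 .094 0 0 -.177 1;.086 .373 .094 0 0 -.177 1;.086 .373 .25 0 0 -.177 1;.086 .373 .4 0 0 -.177 1;.086 .373 .48 0 0 -.177 1;.086 .373 .506 0 0 -.177 1;.086 .373 .506 0 0 -.177 1;.086 .373 .506 0 0 -.177 .7;.086 .373 .506 0 0 -.177 .4;.086 .373 .506 0 0 -.177 .1;.086 .373 .506 0 0 -.177 .1;.086 .373 .506 0 0 -.177 .1;.086 .373 .506 0 0 -.177 .1"
}}

```text
t: 28.35
tool_pos: [0.4611, 0.3534, 0.0198]
ee_rot: [0.002, -0.088, 0.996, 0.001]
force: [-1.3, -2.9, 5.6]
width: 0.0597
gripper_force: 42.5
```

Run:
```python
from h import *
t=box(-41,60,0)
plan(((*t[:2],.15),84.15))
```

```text
now [0.4611 0.3534 0.0198] yaw 100.07 tilt [0.004 0.002] t 28.35 F [-1.3 -2.9  5.6] w 0.0597
[0.5161 0.0117 0.15  ] -> [ 0.02  -1.384 -0.522] rot [0.001 0.002 0.177] rows 7.4
```

Request:
{"fn": "arm_command", "kwargs": {
  "commands": "0 0 -.15 0 0 0 .1;0 0 -.3 0 0 0 .1;0 0 -.46 0 0 0 .1;0 -.15 -.54 0 0 .1 .1;0 -.3 -.54 0 0 .177 .1;0 -.45 -.54 0 0 .177 .1;0 -.6 -.54 0 0 .177 .1;0 -.75 -.54 0 0 .177 .1;0 -.9 -.54 0 0 .177 .1;0 -.95 -.54 0 0 .177 .1;0 -.95 -.54 0 0 .177 .1;0 -.95 -.54 0 0 .177 .1;0 -.95 -.54 0 0 .177 .1"
}}

```text
t: 29.65
tool_pos: [0.5012, 0.1204, 0.1524]
ee_rot: [0.0, 0.05, 0.999, 0.0]
force: [0.0, 1.1, 0.5]
width: 0.0598
gripper_force: 43.4
```

Run:
```python
from h import *
t=box(-41,60,0)
plan(((*t[:2],.145),84.15),((*t[:2],.0435),84.15))
```

```text
now [0.5012 0.1204 0.1524] yaw 84.24 tilt [0.    0.001] t 29.65 F [0.  1.1 0.5] w 0.0598
[0.5161 0.0117 0.145 ] -> [-0.103 -0.427  0.029] rot [0.    0.    0.001] rows 2.2
[0.5161 0.0117 0.0435] -> [-0.103 -0.427  0.435] rot [0.    0.    0.001] rows 3.1
```

Request:
{"fn": "arm_command", "kwargs": {
  "commands": "-.05 -.2 .02 0 0 0 .1;-.103 -.427 .03 0 0 0 .1;-.103 -.427 .03 0 0 0 .1;-.103 -.427 .03 0 0 0 .1;-.103 -.427 .2 0 0 0 .1;-.103 -.427 .34 0 0 0 .1;-.103 -.427 .39 0 0 0 .1;-.103 -.427 .42 0 0 0 .1;-.103 -.427 .434 0 0 0 .1;-.103 -.427 .434 0 0 0 .1;-.103 -.427 .434 0 0 0 .4;-.103 -.427 .434 0 0 0 .65;-.103 -.427 .434 0 0 0 .65;-.103 -.427 .434 0 0 0 .65;-.103 -.427 .3 0 0 0 .65;-.103 -.427 .15 0 0 0 .65;-.1 -.427 0 0 0 0 .65;-.1 -.2 0 0 0 0 1;-.1 0 0 0 0 0 1;-.1 .2 0 0 0 0 1"
}}

```text
t: 31.65
tool_pos: [0.5308, 0.161, 0.1529]
ee_rot: [0.001, 0.052, 0.999, 0.0]
force: [1.6, 0.2, -0.6]
width: 0.0856
gripper_force: 0.0
```

Request:
{"fn": "arm_command", "kwargs": {
  "commands": "0 .2 0 0 0 0 1;0 .4 0 0 0 0 1;0 .6 0 0 0 0 1;0 .6 0 0 0 0 1;0 .6 0 0 0 0 1"
}}

```text
t: 32.15
tool_pos: [0.5455, 0.3097, 0.1516]
ee_rot: [-0.0, 0.05, 0.999, -0.0]
force: [-1.2, 0.3, 0.1]
width: 0.0854
gripper_force: 0.0
```

Run:
```python
from h import *
p,d=grab('top');s,ds=grab('side')
for n,q in(('top',p),('side',s)):
    for b in blanks(q,n): 
        if b[0]>.3: print(n,np.round(b,3))
cv2.imwrite('pics/a7.png',np.hstack([cv2.resize(p[120:220,230:340],(440,400)),cv2.resize(s[180:280,250:340],(360,400))])[:,:,::-1])
plan(((.529,.4535,.12),91.9),((.529,.4535,.017),91.9))
```

```text
top [ 0.526  0.468 54.845 44.891  2.114]
top [5.2300e-01 9.0000e-03 6.0287e+01 5.1919e+01 8.6603e+01]
side [5.2600e-01 1.9000e-02 7.9786e+01 5.0602e+01 8.4166e+01]
side [  0.528   0.452  68.837  58.277 -87.757]
now [0.546  0.308  0.1522] yaw 84.11 tilt [-0. -0.] t 32.25 F [-0.3 -0.1  0.9] w 0.0856
[0.529  0.4535 0.12  ] -> [0.127 0.572 0.128] rot [-0.    -0.    -0.087] rows 3.0
[0.529  0.4535 0.017 ] -> [0.127 0.572 0.54 ] rot [-0.    -0.    -0.087] rows 4.0
```

View pics/a7.png

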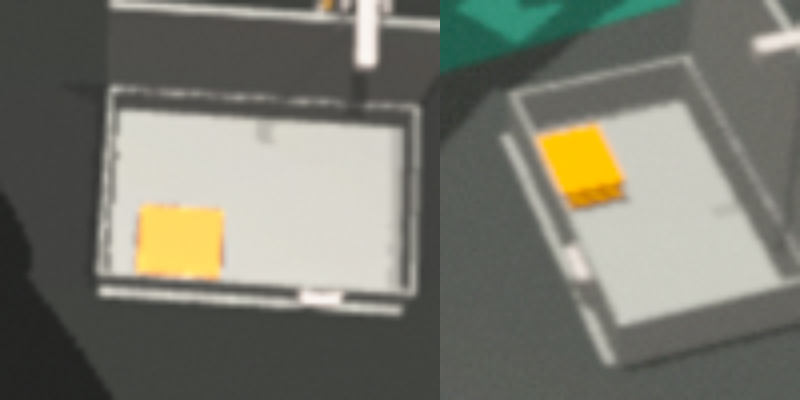

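The four blanks make a neat stack about 20 mm off the left wall. Now the last blank.

Request:
{"fn": "arm_command", "kwargs": {
  "commands": ".06 .2 .128 0 0 -.05 1;.127 .4 .128 0 0 -.087 1;.127 .572 .128 0 0 -.087 1;.127 .572 .128 0 0 -.087 1;.127 .572 .128 0 0 -.087 1;.127 .572 .3 0 0 -.087 1;.127 .572 .45 0 0 -.087 1;.127 .572 .52 0 0 -.087 1;.127 .572 .54 0 0 -.087 1;.127 .572 .54 0 0 -.087 1;.127 .572 .54 0 0 -.087 .7;.127 .572 .54 0 0 -.087 .4;.127 .572 .54 0 0 -.087 .1;.127 .572 .54 0 0 -.087 .1;.127 .572 .54 0 0 -.087 .1;.127 .572 .54 0 0 -.087 .1"
}}

```text
t: 33.85
tool_pos: [0.5302, 0.4551, 0.0205]
ee_rot: [0.002, -0.017, 1.0, 0.001]
force: [-1.3, -1.7, 5.6]
width: 0.0598
gripper_force: 42.0
```

Run:
```python
from h import *
t=box(-41,60,0)
plan(((*t[:2],.16),84.15))
```

```text
now [0.5302 0.4551 0.0205] yaw 91.98 tilt [0.004 0.003] t 33.85 F [-1.3 -1.7  5.6] w 0.0598
[0.5161 0.0117 0.16  ] -> [ 0.115 -1.769 -0.563] rot [0.002 0.002 0.087] rows 9.3
```

Request:
{"fn": "arm_command", "kwargs": {
  "commands": "0 0 -.15 0 0 0 .1;0 0 -.3 0 0 0 .1;0 0 -.46 0 0 0 .1;.02 -.15 -.57 0 0 .087 .1;.04 -.3 -.57 0 0 .087 .1;.06 -.45 -.57 0 0 .087 .1;.08 -.6 -.57 0 0 .087 .1;.1 -.75 -.57 0 0 .087 .1;.1 -.9 -.57 0 0 .087 .1;.1 -1 -.57 0 0 .087 .1;.1 -1 -.57 0 0 .087 .1;.1 -1 -.57 0 0 .087 .1"
}}

```text
t: 35.05
tool_pos: [0.5129, 0.2037, 0.1609]
ee_rot: [0.001, 0.051, 0.999, 0.001]
force: [0.5, 0.1, -0.2]
width: 0.0597
gripper_force: 43.2
```

Request:
{"fn": "arm_command", "kwargs": {
  "commands": "0 -.15 0 0 0 0 .1;0 -.3 0 0 0 0 .1;0 -.4 0 0 0 0 .1;0 -.4 0 0 0 0 .1;0 -.4 0 0 0 0 .1;0 -.4 0 0 0 0 .1"
}}

```text
t: 35.65
tool_pos: [0.5025, 0.1055, 0.1599]
ee_rot: [0.0, 0.05, 0.999, 0.0]
force: [-0.3, 0.1, 0.3]
width: 0.0598
gripper_force: 43.2
```

Run:
```python
from h import *
t=box(-41,60,0)
plan(((*t[:2],.15),84.15),((*t[:2],.0495),84.15))
```

```text
now [0.5025 0.1055 0.1599] yaw 84.25 tilt [0.    0.001] t 35.65 F [-0.3  0.1  0.3] w 0.0598
[0.5161 0.0117 0.15  ] -> [-0.092 -0.368  0.039] rot [0.    0.    0.001] rows 1.9
[0.5161 0.0117 0.0495] -> [-0.092 -0.368  0.441] rot [0.    0.    0.001] rows 2.9
```

Request:
{"fn": "arm_command", "kwargs": {
  "commands": "-.05 -.2 .04 0 0 0 .1;-.092 -.368 .04 0 0 0 .1;-.092 -.368 .04 0 0 0 .1;-.092 -.368 .04 0 0 0 .1;-.092 -.368 .2 0 0 0 .1;-.092 -.368 .34 0 0 0 .1;-.092 -.368 .4 0 0 0 .1;-.092 -.368 .43 0 0 0 .1;-.092 -.368 .441 0 0 0 .1;-.092 -.368 .441 0 0 0 .1;-.092 -.368 .441 0 0 0 .4;-.092 -.368 .441 0 0 0 .65;-.092 -.368 .441 0 0 0 .65;-.092 -.368 .441 0 0 0 .65;-.092 -.368 .3 0 0 0 .65;-.092 -.368 .15 0 0 0 .65;-.092 -.368 0 0 0 0 .65;-.092 -.5 0 0 0 0 0;-.092 -.65 0 0 0 0 -1;-.092 -.65 0 0 0 0 -1"
}}

```text
t: 37.65
tool_pos: [0.5084, -0.0631, 0.1601]
ee_rot: [0.0, 0.053, 0.999, -0.001]
force: [-0.6, 0.7, -1.2]
width: 0.0273
gripper_force: 0.0
```

Request:
{"fn": "arm_command", "kwargs": {
  "commands": "0 0 0 0 0 0 -1;0 0 0 0 0 0 -1;0 0 0 0 0 0 -1"
}}

```text
t: 37.95
tool_pos: [0.5087, -0.059, 0.1595]
ee_rot: [-0.0, 0.05, 0.999, 0.0]
force: [-1.1, -0.2, 0.2]
width: 0.0001
gripper_force: 0.0
```

Run:
```python
from h import *
p,d=grab('top');s,ds=grab('side')
for n,q in(('top',p),('side',s)):
    for b in blanks(q,n,.035): 
        if b[0]>.3: print(n,np.round(b,3))
f=lambda x,y,z:(box(x,y,z),84.15)
plan(f(-44,0,60),f(-44,0,30),f(-44,41,30))
cv2.imwrite('pics/a8.png',np.hstack([cv2.resize(p[120:220,230:340],(440,400)),cv2.resize(s[180:280,250:340],(360,400))])[:,:,::-1])
```

```text
top [5.1700e-01 1.2000e-02 5.8827e+01 5.1112e+01 8.7264e+01]
side [ 5.1300e-01 -1.0000e-03  8.6572e+01  5.3069e+01  8.3462e+01]
now [ 0.5088 -0.0591  0.1596] yaw 84.22 tilt [-0.  0.] t 38.05 F [-0.8 -0.3 -0.5] w 0.0002
[ 0.507  -0.0477  0.06  ] -> [0.011 0.045 0.398] rot [ 0.    -0.     0.001] rows 2.0
[ 0.507  -0.0477  0.03  ] -> [0.011 0.045 0.518] rot [ 0.    -0.     0.001] rows 2.6
[ 0.5112 -0.0069  0.03  ] -> [0.011 0.209 0.518] rot [ 0.    -0.     0.001] rows 2.8
```

View pics/a8.png

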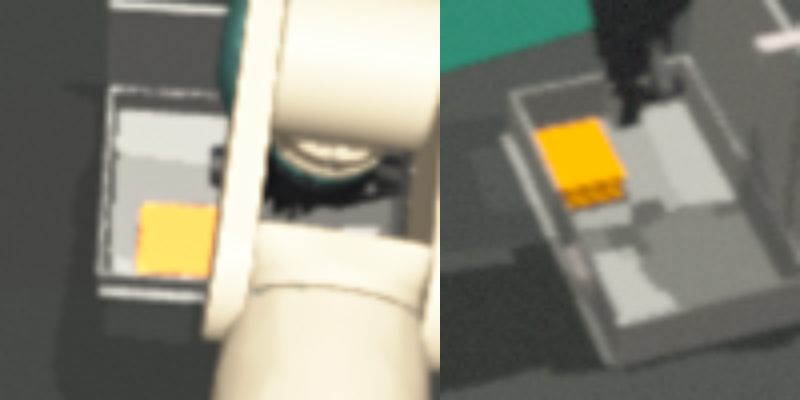

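Request:
{"fn": "arm_command", "kwargs": {
  "commands": ".01 .045 .2 0 0 0 -1;.01 .045 .4 0 0 0 -1;.01 .045 .5 0 0 0 -1;.01 .045 .522 0 0 0 -1;.01 .045 .522 0 0 0 -1;.01 .065 .522 0 0 0 -1;.01 .085 .522 0 0 0 -1;.01 .1 .522 0 0 0 -1;.01 .115 .522 0 0 0 -1;.01 .13 .522 0 0 0 -1;.01 .145 .522 0 0 0 -1;.01 .16 .522 0 0 0 -1;.01 .175 .522 0 0 0 -1;.01 .185 .522 0 0 0 -1;.01 .19 .522 0 0 0 -1;.01 .19 .522 0 0 0 -1"
}}

```text
t: 39.65
tool_pos: [0.5111, -0.0121, 0.0291]
ee_rot: [0.0, 0.051, 0.999, 0.0]
force: [1.4, -0.3, 0.0]
width: -0.0005
gripper_force: 0.3
```

Run:
```python
from h import *
f=lambda x,y,z:(box(x,y,z),84.15)
plan(f(-44,40.5,29),f(-44,43,29))
```

```text
now [ 0.5111 -0.0121  0.0291] yaw 84.16 tilt [0. 0.] t 39.65 F [ 1.4 -0.3  0. ] w -0.0005
[ 0.5112 -0.0074  0.029 ] -> [0.002 0.019 0.001] rot [0. 0. 0.] rows 0.1
[ 0.5114 -0.0049  0.029 ] -> [0.002 0.029 0.001] rot [0. 0. 0.] rows 0.1
```

Request:
{"fn": "arm_command", "kwargs": {
  "commands": "0 .005 0 0 0 0 -1;0 .01 0 0 0 0 -1;0 .014 0 0 0 0 -1;0 .018 0 0 0 0 -1;0 .022 0 0 0 0 -1;0 .022 0 0 0 0 -1"
}}

```text
t: 40.25
tool_pos: [0.5116, -0.0067, 0.0291]
ee_rot: [-0.0, 0.051, 0.999, 0.0]
force: [0.4, -0.7, 1.0]
width: -0.0002
gripper_force: 0.4
```

Request:
{"fn": "arm_command", "kwargs": {
  "commands": "0 .004 0 0 0 0 -1;0 .008 0 0 0 0 -1;0 .012 0 0 0 0 -1;0 .012 0 0 0 0 -1"
}}

```text
t: 40.65
tool_pos: [0.5118, -0.005, 0.0291]
ee_rot: [-0.0, 0.051, 0.999, -0.001]
force: [-0.6, -7.4, 0.1]
width: -0.0002
gripper_force: 3.8
```

Request:
{"fn": "arm_command", "kwargs": {
  "commands": "0 .004 0 0 0 0 -1;0 .008 0 0 0 0 -1;0 .008 0 0 0 0 -1"
}}

```text
t: 40.95
tool_pos: [0.5119, -0.0048, 0.0292]
ee_rot: [-0.0, 0.051, 0.999, -0.003]
force: [-2.3, -15.1, 1.6]
width: -0.0002
gripper_force: 8.3
```

Run:
```python
from h import *
p,d=grab('top');s,ds=grab('side')
for n,q in(('top',p),('side',s)):
    for b in blanks(q,n,.035): 
        if b[0]>.3: print(n,np.round(b,3))
print(box(-45,86,35),box(-45,117,35))
plan()
cv2.imwrite('pics/a9.png',np.hstack([cv2.resize(p[120:220,230:340],(440,400)),cv2.resize(s[180:280,250:340],(360,400))])[:,:,::-1])
```

```text
side [5.0100e-01 3.2000e-02 9.5548e+01 2.4923e+01 7.7686e+01]
[0.51479986 0.03793872 0.035     ] [0.51795951 0.06877728 0.035     ]
now [ 0.5119 -0.0048  0.0292] yaw 84.09 tilt [-0.001 -0.005] t 41.05 F [ -2.5 -15.9   1.7] w -0.0003
```

View pics/a9.png

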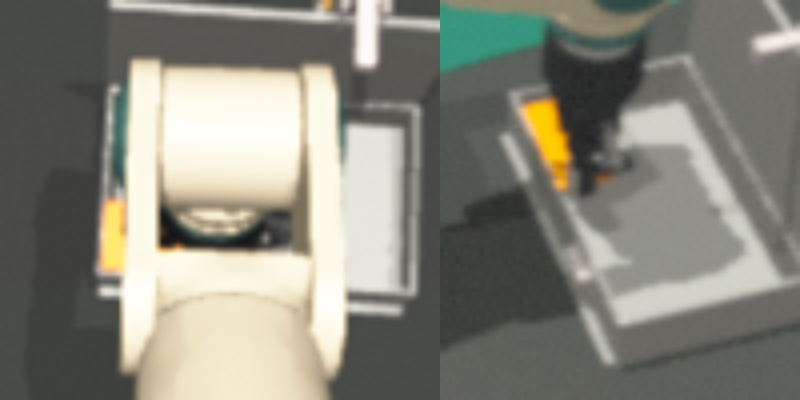

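The stack is against the left wall, and the force rose from 7 to 16 N. Next I'll push from the back towards the front wall.

Request:
{"fn": "arm_command", "kwargs": {
  "commands": "0 -.04 0 0 0 0 -1;0 -.08 0 0 0 0 -1;0 -.08 -.1 0 0 0 -1;0 -.08 -.25 0 0 0 -1;0 -.08 -.33 0 0 0 -1;-.1 .05 -.33 0 0 0 -1;-.2 .17 -.33 0 0 0 -1;-.2 .17 -.33 0 0 0 -1;-.2 .17 -.33 0 0 0 -1;-.2 .17 -.33 0 0 0 -1"
}}

```text
t: 42.05
tool_pos: [0.5656, 0.0347, 0.1113]
ee_rot: [-0.0, 0.051, 0.999, 0.0]
force: [-0.6, -0.1, 0.5]
width: 0.0004
gripper_force: 0.0
```

Run:
```python
from h import *
f=lambda x,y,z:(box(x,y,z),84.15)
plan(f(8,86,29),f(-6,86,29),f(-10,86,29))
p,d=grab('top');s,ds=grab('side')
for n,q in(('top',p),('side',s)):
    for b in blanks(q,n,.035): 
        if b[0]>.3: print(n,np.round(b,3))
```

```text
now [0.5656 0.0347 0.1113] yaw 84.13 tilt [-0.001  0.   ] t 42.05 F [-0.6 -0.1  0.5] w 0.0004
[0.5675 0.0325 0.029 ] -> [-0.009 -0.008  0.329] rot [-0.    -0.001 -0.   ] rows 1.6
[0.5536 0.034  0.029 ] -> [ 0.047 -0.008  0.329] rot [-0.    -0.001 -0.   ] rows 1.7
[0.5496 0.0344 0.029 ] -> [ 0.063 -0.008  0.329] rot [-0.    -0.001 -0.   ] rows 1.7
side [5.1600e-01 2.5000e-02 9.6060e+01 5.7714e+01 8.2735e+01]
```

Request:
{"fn": "arm_command", "kwargs": {
  "commands": "-.01 -.008 .15 0 0 0 -1;-.01 -.008 .28 0 0 0 -1;-.01 -.008 .329 0 0 0 -1;-.01 -.008 .329 0 0 0 -1;0 -.008 .329 0 0 0 -1;.01 -.008 .329 0 0 0 -1;.018 -.008 .329 0 0 0 -1;.026 -.008 .329 0 0 0 -1;.034 -.008 .329 0 0 0 -1;.04 -.008 .329 0 0 0 -1;.044 -.008 .329 0 0 0 -1;.044 -.008 .329 0 0 0 -1"
}}

```text
t: 43.35
tool_pos: [0.555, 0.0344, 0.0295]
ee_rot: [0.0, 0.051, 0.999, 0.0]
force: [0.9, -0.0, -0.7]
width: -0.0001
gripper_force: 0.1
```

Request:
{"fn": "arm_command", "kwargs": {
  "commands": ".004 0 0 0 0 0 -1;.008 0 0 0 0 0 -1;.008 0 0 0 0 0 -1"
}}

```text
t: 43.65
tool_pos: [0.553, 0.0346, 0.0295]
ee_rot: [0.0, 0.051, 0.999, 0.0]
force: [0.8, -0.8, 0.8]
width: -0.0
gripper_force: 0.3
```

Request:
{"fn": "arm_command", "kwargs": {
  "commands": ".004 0 0 0 0 0 -1;.008 0 0 0 0 0 -1;.012 0 0 0 0 0 -1;.012 0 0 0 0 0 -1"
}}

```text
t: 44.05
tool_pos: [0.5514, 0.0344, 0.0302]
ee_rot: [0.002, 0.051, 0.999, -0.0]
force: [7.2, -3.0, -0.2]
width: -0.0003
gripper_force: 3.4
```

Request:
{"fn": "arm_command", "kwargs": {
  "commands": ".004 0 0 0 0 0 -1;.008 0 0 0 0 0 -1;.008 0 0 0 0 0 -1"
}}

```text
t: 44.35
tool_pos: [0.5513, 0.0344, 0.0314]
ee_rot: [0.005, 0.051, 0.999, -0.0]
force: [13.3, -3.0, -2.0]
width: 0.0001
gripper_force: 6.7
```

Request:
{"fn": "arm_command", "kwargs": {
  "commands": "-.04 0 0 0 0 0 -1;-.08 0 0 0 0 0 -1;-.08 0 -.15 0 0 0 -1;-.08 0 -.3 0 0 0 -1;0 0 -.5 0 0 0 -1;0 0 -.7 0 0 0 -1;0 0 -.9 0 0 0 -1;0 -.2 -1 0 0 0 -.5;0 -.4 -1 0 0 0 0;0 -.6 -1 0 0 0 .2;0 -.8 -1 0 0 0 .2;0 -1 -1 0 0 0 .2;0 -1 -1 0 0 0 .2;0 -1 -1 0 0 0 .2"
}}

```text
t: 45.75
tool_pos: [0.522, -0.2147, 0.2788]
ee_rot: [-0.001, 0.052, 0.999, 0.0]
force: [-0.3, 0.7, -0.8]
width: 0.0512
gripper_force: 0.0
```

Run:
```python
from h import *
p,d=grab('top');s,ds=grab('side')
for n,q in(('top',p),('side',s)):
    for b in blanks(q,n,.035): 
        if b[0]>.3: print(n,np.round(b,3))
print(box(-45,86,35))
for n,q in(('top',p),('side',s)):
  hsv=cv2.cvtColor(q,cv2.COLOR_RGB2HSV); r=(cv2.inRange(hsv,(0,150,120),(6,255,255))|cv2.inRange(hsv,(174,150,120),(180,255,255)))
  nn,l,st,ce=cv2.connectedComponentsWithStats(r)
  for k in range(1,nn):
    if st[k,4]>5: print(n,ce[k],st[k,4])
for th in(1.5,1.57,1.6):
    r=np.array([-88+55*np.cos(1.9)-75,70+55*np.sin(1.9)-50]);c,sn=np.cos(th),np.sin(th)
    B=box(75+c*r[0]+sn*r[1],-49,50-sn*r[0]+c*r[1]);print(th,B,proj('side',B),proj('top',B))
plan()
cv2.imwrite('pics/a10.png',np.hstack([cv2.resize(p[120:220,230:340],(440,400)),cv2.resize(s[180:280,250:340],(360,400))])[:,:,::-1])
```

```text
top [5.1700e-01 3.6000e-02 6.4906e+01 4.7650e+01 8.6847e+01]
side [5.1400e-01 2.6000e-02 9.4490e+01 5.0300e+01 8.3051e+01]
[0.51479986 0.03793872 0.035     ]
top [322.41666667  95.95      ] 60
top [501.7556391  305.95488722] 266
side [366.14893617 181.89361702] 47
1.5 [ 0.67918553 -0.11461065  0.23542444] [[362.33225966 181.55053608]] [[321.77172079 100.20119868]]
1.57 [ 0.69194318 -0.11591777  0.23083824] [[366.18972552 181.87867263]] [[321.5487952   96.64849005]]
1.6 [ 0.69730707 -0.11646735  0.22860012] [[367.77979772 182.0980526 ]] [[321.43633821  95.22440025]]
now [ 0.5227 -0.2126  0.2792] yaw 84.19 tilt [-0.     0.001] t 45.85 F [-0.3  0.3  0.1] w 0.0514
```

View pics/a10.png

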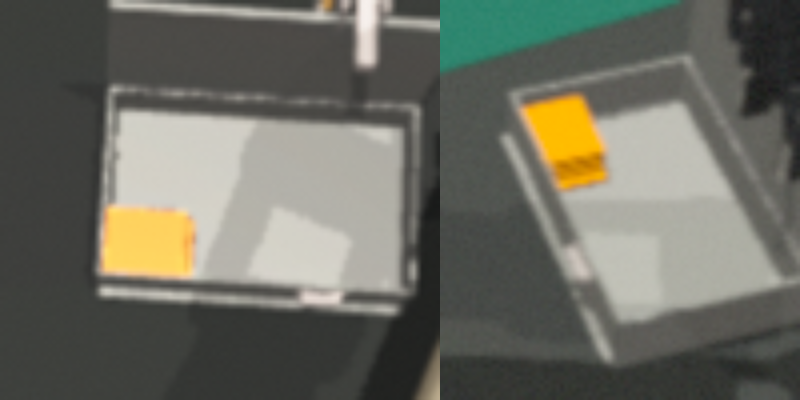

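Run:
```python
from h import *
p,d=grab('top');s,ds=grab('side')
a=cv2.resize(p[166:194,250:284],(400,330),interpolation=cv2.INTER_CUBIC);b=cv2.resize(s[198:232,264:308],(400,310),interpolation=cv2.INTER_CUBIC)
b=cv2.copyMakeBorder(b,0,20,0,0,0)
cv2.imwrite('pics/a11.png',np.hstack([a,b])[:,:,::-1])
# predicted flush outline for layer bottoms/tops
for z in(5,11,17,23,29,35):
    print(z,'R-front,R-back,L-back', [tuple(((q-o)*k).round(0)) for o,k,n in(((250,166),11.76,'top'),((264,198),9.1,'side')) for q in proj(n,[box(-72,55,z),box(-18,55,z),box(-18,117,z)])])
```

```text
5 R-front,R-back,L-back [(np.float64(292.0), np.float64(303.0)), (np.float64(302.0), np.float64(108.0)), (np.float64(72.0), np.float64(94.0)), (np.float64(99.0), np.float64(264.0)), (np.float64(246.0), np.float64(231.0)), (np.float64(183.0), np.float64(108.0))]
11 R-front,R-back,L-back [(np.float64(293.0), np.float64(298.0)), (np.float64(303.0), np.float64(102.0)), (np.float64(73.0), np.float64(88.0)), (np.float64(100.0), np.float64(253.0)), (np.float64(247.0), np.float64(219.0)), (np.float64(184.0), np.float64(96.0))]
17 R-front,R-back,L-back [(np.float64(295.0), np.float64(293.0)), (np.float64(304.0), np.float64(96.0)), (np.float64(73.0), np.float64(82.0)), (np.float64(101.0), np.float64(241.0)), (np.float64(248.0), np.float64(207.0)), (np.float64(185.0), np.float64(84.0))]
23 R-front,R-back,L-back [(np.float64(296.0), np.float64(288.0)), (np.float64(306.0), np.float64(90.0)), (np.float64(73.0), np.float64(76.0)), (np.float64(101.0), np.float64(229.0)), (np.float64(249.0), np.float64(195.0)), (np.float64(186.0), np.float64(72.0))]
29 R-front,R-back,L-back [(np.float64(297.0), np.float64(283.0)), (np.float64(307.0), np.float64(84.0)), (np.float64(73.0), np.float64(70.0)), (np.float64(102.0), np.float64(217.0)), (np.float64(251.0), np.float64(183.0)), (np.float64(187.0), np.float64(60.0))]
35 R-front,R-back,L-back [(np.float64(298.0), np.float64(277.0)), (np.float64(308.0), np.float64(78.0)), (np.float64(73.0), np.float64(64.0)), (np.float64(103.0), np.float64(205.0)), (np.float64(252.0), np.float64(171.0)), (np.float64(188.0), np.float64(48.0))]
```

View pics/a11.png

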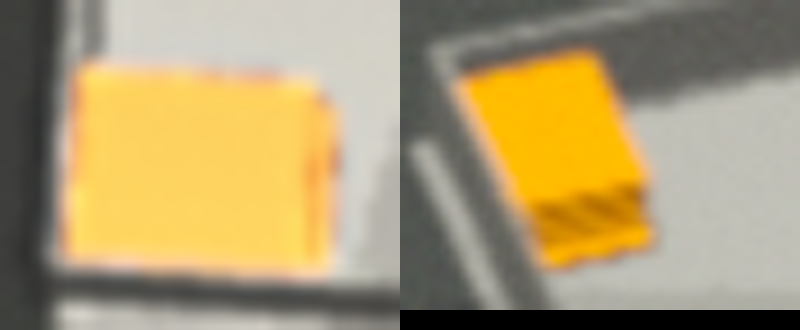

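The bottom blank sticks out about 4 mm to the right: its corner is at (655,245) in the picture, past the rest of the stack. I'll tap again with the fingertips on the floor.

Run:
```python
from h import *
f=lambda x,y,z:(box(x,y,z),84.15)
plan(f(-44,25,110),f(-44,25,26.5),f(-44,43,26.5))
```

```text
now [ 0.5229 -0.2121  0.2795] yaw 84.27 tilt [0. 0.] t 45.95 F [-0.1  0.1 -0.5] w 0.0513
[ 0.5096 -0.0228  0.11  ] -> [0.129 0.748 0.678] rot [0.    0.    0.001] rows 5.1
[ 0.5096 -0.0228  0.0265] -> [0.129 0.748 1.012] rot [0.    0.    0.001] rows 6.3
[ 0.5114 -0.0049  0.0265] -> [0.129 0.82  1.012] rot [0.    0.    0.001] rows 6.5
```

Request:
{"fn": "arm_command", "kwargs": {
  "commands": ".129 .2 0 0 0 0 -1;.129 .4 .1 0 0 0 -1;.129 .6 .3 0 0 0 -1;.129 .748 .5 0 0 0 -1;.129 .748 .678 0 0 0 -1;.129 .748 .678 0 0 0 -1;.129 .748 .678 0 0 0 -1;.129 .748 .85 0 0 0 -1;.129 .748 .95 0 0 0 -1;.129 .748 .99 0 0 0 -1;.129 .748 1 0 0 0 -1;.129 .748 1 0 0 0 -1;.129 .748 1 0 0 0 -1"
}}

```text
t: 47.25
tool_pos: [0.5108, -0.0245, 0.0315]
ee_rot: [0.002, 0.051, 0.999, -0.0]
force: [-0.7, 0.6, -0.7]
width: 0.0001
gripper_force: 0.0
```

Request:
{"fn": "arm_command", "kwargs": {
  "commands": "0 0 .008 0 0 0 -1;0 0 .012 0 0 0 -1;0 0 .012 0 0 0 -1;0 0 .012 0 0 0 -1"
}}

```text
t: 47.65
tool_pos: [0.51, -0.0243, 0.0271]
ee_rot: [0.001, 0.051, 0.999, -0.0]
force: [0.1, -0.3, 5.0]
width: -0.0001
gripper_force: 2.3
```

Run:
```python
from h import *
f=lambda x,y,z:(box(x,y,z),84.15)
plan(f(-44,43,26.5))
```

```text
now [ 0.51   -0.0243  0.0271] yaw 84.15 tilt [ 0.001 -0.   ] t 47.65 F [ 0.1 -0.3  5. ] w -0.0001
[ 0.5114 -0.0049  0.0265] -> [0.002 0.078 0.002] rot [0.    0.001 0.   ] rows 0.4
```

Light floor contact (5 N). Pushing left at floor level.

Request:
{"fn": "arm_command", "kwargs": {
  "commands": "0 .015 0 0 0 0 -1;0 .03 0 0 0 0 -1;0 .045 0 0 0 0 -1;0 .06 0 0 0 0 -1;0 .068 0 0 0 0 -1;0 .076 0 0 0 0 -1;0 .08 0 0 0 0 -1;0 .084 0 0 0 0 -1;0 .084 0 0 0 0 -1"
}}

```text
t: 48.55
tool_pos: [0.5121, -0.005, 0.0271]
ee_rot: [0.001, 0.051, 0.999, -0.002]
force: [-1.4, -9.8, 5.9]
width: -0.0001
gripper_force: 6.1
```

Request:
{"fn": "arm_command", "kwargs": {
  "commands": "0 .004 0 0 0 0 -1;0 .004 0 0 0 0 -1;0 -.04 0 0 0 0 -1;0 -.08 0 0 0 0 -1;0 -.08 -.1 0 0 0 -1;0 -.08 -.25 0 0 0 -1;0 -.08 -.34 0 0 0 -1;-.1 .05 -.34 0 0 0 -1;-.2 .17 -.34 0 0 0 -1;-.21 .165 -.34 0 0 0 -1;-.21 .165 -.34 0 0 0 -1;-.21 .165 -.2 0 0 0 -1;-.21 .165 -.08 0 0 0 -1;-.21 .165 -.02 0 0 0 -1;-.21 .165 0 0 0 0 -1;-.21 .165 0 0 0 0 -1;-.21 .165 0 0 0 0 -1"
}}

```text
t: 50.25
tool_pos: [0.5683, 0.0319, 0.0271]
ee_rot: [0.001, 0.051, 0.999, 0.0]
force: [-0.6, 0.2, -0.0]
width: -0.0001
gripper_force: 0.0
```

Run:
```python
from h import *
f=lambda x,y,z:(box(x,y,z),84.15)
plan(((.5515,.0344,.0271),84.15))
```

```text
now [0.5683 0.0319 0.0271] yaw 84.12 tilt [0.001 0.   ] t 50.25 F [-0.6  0.2 -0. ] w -0.0001
[0.5515 0.0344 0.0271] -> [0.068 0.003 0.   ] rot [ 0.     0.001 -0.   ] rows 0.3
```

Request:
{"fn": "arm_command", "kwargs": {
  "commands": "0 .003 .004 0 0 0 -1;.015 .003 .004 0 0 0 -1;.03 .003 .004 0 0 0 -1;.045 .003 .004 0 0 0 -1;.055 .003 .004 0 0 0 -1;.062 .003 .004 0 0 0 -1;.068 .003 .004 0 0 0 -1;.072 .003 .004 0 0 0 -1;.076 .003 .004 0 0 0 -1;.076 .003 .004 0 0 0 -1"
}}

```text
t: 51.25
tool_pos: [0.5514, 0.0348, 0.0271]
ee_rot: [0.003, 0.051, 0.999, 0.0]
force: [6.8, -0.6, 4.3]
width: 0.0002
gripper_force: 5.6
```

Request:
{"fn": "arm_command", "kwargs": {
  "commands": "-.04 0 0 0 0 0 -1;-.08 0 0 0 0 0 -1;-.08 0 -.15 0 0 0 -1;-.08 0 -.3 0 0 0 -1;0 0 -.5 0 0 0 -1;0 0 -.7 0 0 0 -1;0 0 -.9 0 0 0 -1;0 -.2 -1 0 0 0 -.5;0 -.4 -1 0 0 0 0;0 -.6 -1 0 0 0 .3;0 -.8 -1 0 0 0 .3;0 -1 -1 0 0 0 .3;0 -1 -1 0 0 0 .3;0 -1 -1 0 0 0 .3"
}}

```text
t: 52.65
tool_pos: [0.5231, -0.2149, 0.2746]
ee_rot: [-0.001, 0.052, 0.999, 0.001]
force: [-0.2, 0.1, 0.4]
width: 0.0555
gripper_force: 0.0
```

Run:
```python
from h import *
p,d=grab('top');s,ds=grab('side')
a=cv2.resize(p[166:194,250:284],(400,330),interpolation=cv2.INTER_CUBIC);b=cv2.resize(s[198:232,264:308],(400,310),interpolation=cv2.INTER_CUBIC)
b=cv2.copyMakeBorder(b,0,20,0,0,0)
cv2.imwrite('pics/a12.png',np.hstack([a,b])[:,:,::-1])
B=box(147.5,-49,234); plan(((*B[:2],.30),84.15),((*B[:2],.2345),84.15)); print(B)
```

```text
now [ 0.5238 -0.2128  0.2751] yaw 84.19 tilt [-0.001  0.001] t 52.75 F [ 0.4 -0.1 -0.5] w 0.0556
[ 0.6925 -0.116   0.3   ] -> [-0.632  0.454 -0.1  ] rot [ 0.001 -0.     0.   ] rows 3.9
[ 0.6925 -0.116   0.2345] -> [-0.632  0.453  0.162] rot [ 0.001 -0.     0.   ] rows 4.0
[ 0.69253754 -0.11597867  0.234     ]
```

View pics/a12.png

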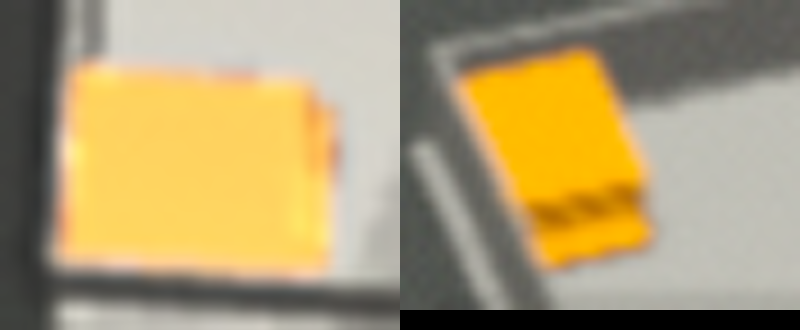

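The bottom blanks are still about 4 mm out, so the closed fingers' backs must narrow towards the tips. I'll turn the tool 90° and push left with the flat side of the fingers.

Run:
```python
from h import *
f=lambda x,y,z:(box(x,y,z),-5.85)
plan(f(-45,20,130))
```

```text
now [ 0.5238 -0.2128  0.2751] yaw 84.19 tilt [-0.001  0.001] t 52.75 F [ 0.4 -0.1 -0.5] w 0.0556
[ 0.5081 -0.0277  0.13  ] -> [0.137 0.729 0.581] rot [ 0.001  0.    -1.   ] rows 4.7
```

Request:
{"fn": "arm_command", "kwargs": {
  "commands": ".137 .2 0 0 0 .2 -1;.137 .4 0 0 0 .4 -1;.137 .6 0 0 0 .6 -1;.137 .729 .2 0 0 .8 -1;.137 .729 .3 0 0 1 -1;.137 .729 .4 0 0 1 -1;.137 .729 .55 0 0 1 -1;.137 .729 .58 0 0 1 -1;.137 .729 .58 0 0 1 -1;.137 .729 .58 0 0 1 -1;.137 .729 .58 0 0 1 -1;.137 .729 .58 0 0 1 -1;.137 .729 .58 0 0 1 -1;.137 .729 .58 0 0 1 -1"
}}

```text
t: 54.15
tool_pos: [0.5083, -0.0283, 0.1305]
ee_rot: [-0.0, 0.741, 0.671, 0.0]
force: [0.4, 0.2, 0.6]
width: 0.0001
gripper_force: 0.0
```

Run:
```python
from h import *
f=lambda x,y,z:(box(x,y,z),-5.85)
plan(f(-45,25,110),f(-45,25,27),f(-45,44,27),f(-45,48,27))
```

```text
now [ 0.5083 -0.0283  0.1305] yaw -5.67 tilt [0. 0.] t 54.15 F [0.4 0.2 0.6] w 0.0001
[ 0.5086 -0.0227  0.11  ] -> [ 0.022 -0.001  0.082] rot [ 0.    -0.     0.002] rows 0.4
[ 0.5086 -0.0227  0.027 ] -> [ 0.022 -0.001  0.414] rot [ 0.    -0.     0.002] rows 2.1
[ 0.5105 -0.0038  0.027 ] -> [ 0.098 -0.001  0.414] rot [ 0.    -0.     0.002] rows 2.1
[5.109e-01 1.000e-04 2.700e-02] -> [ 0.114 -0.001  0.414] rot [ 0.    -0.     0.002] rows 2.1
```

Request:
{"fn": "arm_command", "kwargs": {
  "commands": ".02 0 .15 0 0 0 -1;.02 0 .3 0 0 0 -1;.02 0 .38 0 0 0 -1;.02 0 .41 0 0 0 -1;.02 0 .417 0 0 0 -1;.02 0 .417 0 0 0 -1;.035 0 .417 0 0 0 -1;.05 0 .417 0 0 0 -1;.06 0 .417 0 0 0 -1;.07 0 .417 0 0 0 -1;.08 0 .417 0 0 0 -1;.088 0 .417 0 0 0 -1;.094 0 .417 0 0 0 -1;.098 0 .417 0 0 0 -1;.098 0 .417 0 0 0 -1"
}}

```text
t: 55.65
tool_pos: [0.5115, -0.005, 0.027]
ee_rot: [0.001, 0.742, 0.67, 0.0]
force: [-0.1, -4.3, 4.9]
width: -0.0003
gripper_force: 3.4
```

Request:
{"fn": "arm_command", "kwargs": {
  "commands": ".004 0 0 0 0 0 -1;.008 0 0 0 0 0 -1;.008 0 0 0 0 0 -1"
}}

```text
t: 55.95
tool_pos: [0.5118, -0.0031, 0.0271]
ee_rot: [0.001, 0.742, 0.67, 0.0]
force: [0.8, -4.9, 5.7]
width: -0.0
gripper_force: 3.4
```

Request:
{"fn": "arm_command", "kwargs": {
  "commands": ".004 0 0 0 0 0 -1;.008 0 0 0 0 0 -1;.008 0 0 0 0 0 -1"
}}

```text
t: 56.25
tool_pos: [0.5119, -0.0021, 0.0271]
ee_rot: [0.002, 0.742, 0.67, -0.001]
force: [0.2, -10.3, 6.4]
width: 0.0
gripper_force: 6.5
```

Request:
{"fn": "arm_command", "kwargs": {
  "commands": ".004 0 0 0 0 0 -1;.004 0 0 0 0 0 -1;.004 0 0 0 0 0 -1"
}}

```text
t: 56.55
tool_pos: [0.5119, -0.0021, 0.0271]
ee_rot: [0.002, 0.742, 0.67, -0.001]
force: [-2.4, -14.8, 7.2]
width: -0.0004
gripper_force: 8.7
```

That's 16 pictures, two over the limit of 14, so I'll view no more and check by numbers only.

Request:
{"fn": "arm_command", "kwargs": {
  "commands": "-.04 0 0 0 0 0 -1;-.08 0 0 0 0 0 -1;-.08 0 -.15 0 0 0 -1;-.08 0 -.3 0 0 0 -1;-.08 0 -.5 0 0 0 -1;-.1 0 -.7 0 0 -.1 -1;-.2 0 -.9 0 0 -.2 -1;-.4 0 -1 0 0 -.3 -.5;-.6 0 -1 0 0 -.4 0;-.8 0 -1 0 0 -.5 .3;-.9 0 -1 0 0 -.6 .3;-.9 0 -1 0 0 -.7 .3;-.9 0 -1 0 0 -.8 .3;-.9 0 -1 0 0 -.9 .3;-.9 0 -1 0 0 -1 .3;-.9 0 -1 0 0 -1 .3;-.9 0 -1 0 0 -1 .3;-.9 0 -1 0 0 -1 .3"
}}

```text
t: 58.35
tool_pos: [0.4885, -0.2231, 0.2758]
ee_rot: [-0.0, 0.052, 0.999, 0.0]
force: [0.1, -0.1, 0.1]
width: 0.0556
gripper_force: 0.0
```

Run:
```python
from h import *
# amber extent along box axes in each view, top layer plane z=.035; plus depth-based points per height band
for n in('top','side'):
    q,d=grab(n); hsv=cv2.cvtColor(q,cv2.COLOR_RGB2HSV); m=cv2.inRange(hsv,(8,120,60),(30,255,255)); m[:, :] = m
    nn,l,st,ce=cv2.connectedComponentsWithStats(m)
    t=proj(n,box(-45,86,30))[0]; k=l[int(t[1]),int(t[0])]
    M=(l==k); print(n,'area',st[k])
    v,u=np.nonzero(M); X=pts(n,np.c_[u,v],d); L=(X-C)@np.array([[np.cos(YB),-np.sin(YB),0],[np.sin(YB),np.cos(YB),0],[0,0,1]])*[1000,1000,1000]
    for lo,hi in((3,14),(14,22),(22,31),(31,45)):
        b=(L[:,2]>lo)&(L[:,2]<hi)
        if b.sum()>5: print(lo,hi,b.sum(),'y min/5%',L[b,1].min().round(1),np.percentile(L[b,1],5).round(1),'x max/95%',L[b,0].max().round(1),np.percentile(L[b,0],95).round(1))
    # outline extremes vs prediction: convex hull of flush stack
    H=cv2.convexHull(np.float32(proj(n,[box(x,y,z) for x in(-72,-18) for y in(55,117) for z in(5,35)])))
    A=np.zeros(M.shape,np.uint8); cv2.fillConvexPoly(A,np.int32(np.round(H)),1)
    out=M&(A==0); vv,uu=np.nonzero(out); print('outside flush hull',out.sum()); 
    print('max px outside',max([-cv2.pointPolygonTest(H,(float(a),float(b)),True) for a,b in zip(uu,vv)],default=0), [(int(a),int(b)) for a,b in zip(uu,vv) if cv2.pointPolygonTest(H,(float(a),float(b)),True)<-1])
plan()
```

```text
top area [255 172  21  17 314]
31 45 312 y min/5% 56.5 59.7 x max/95% -18.6 -21.7
outside flush hull 0
max px outside 0 []
side area [271 203  20  23 312]
3 14 18 y min/5% 51.4 53.1 x max/95% -7.4 -7.5
14 22 20 y min/5% 50.3 50.7 x max/95% -11.2 -20.7
22 31 33 y min/5% 50.7 51.6 x max/95% -13.3 -22.1
31 45 233 y min/5% 52.4 56.4 x max/95% -16.8 -22.8
outside flush hull 10
max px outside 1.023277654448201 [(272, 205)]
now [ 0.4884 -0.2232  0.276 ] yaw 84.03 tilt [-0.  0.] t 58.45 F [0.  0.1 0.8] w 0.0554
```

Run:
```python
from h import *
B=box(147.2,-49,231); plan(((*B[:2],.30),84.15),((*B[:2],.2355),84.15)); print(B)
```

```text
now [ 0.4884 -0.2232  0.276 ] yaw 84.03 tilt [-0.  0.] t 58.45 F [0.  0.1 0.8] w 0.0554
[ 0.6922 -0.1159  0.3   ] -> [-0.766  0.512 -0.096] rot [ 0.    -0.    -0.001] rows 4.6
[ 0.6922 -0.1159  0.2355] -> [-0.766  0.512  0.162] rot [ 0.    -0.    -0.001] rows 4.7
[ 0.6922391  -0.11594809  0.231     ]
```

Request:
{"fn": "arm_command", "kwargs": {
  "commands": "-.2 .1 -.096 0 0 0 .3;-.4 .25 -.096 0 0 0 .3;-.6 .4 -.096 0 0 0 .3;-.766 .512 -.096 0 0 0 .3;-.766 .512 -.096 0 0 0 .3;-.766 .512 -.096 0 0 0 .3;-.766 .512 -.096 0 0 0 .3;-.766 .512 -.096 0 0 0 .3"
}}

```text
t: 59.25
tool_pos: [0.6914, -0.1163, 0.3009]
ee_rot: [0.0, 0.052, 0.999, -0.0]
force: [-0.3, -0.2, -0.1]
width: 0.0558
gripper_force: 0.0
```

Run:
```python
from h import *
B=box(147.2,-49,231); plan(((*B[:2],.2355),84.15))
s,d=grab('side'); hsv=cv2.cvtColor(s,cv2.COLOR_RGB2HSV); r=(cv2.inRange(hsv,(0,150,120),(6,255,255))|cv2.inRange(hsv,(174,150,120),(180,255,255)))
nn,l,st,ce=cv2.connectedComponentsWithStats(r); print([(ce[k],st[k,4]) for k in range(1,nn) if st[k,4]>5], proj('side',B))
```

```text
now [ 0.6914 -0.1163  0.3009] yaw 84.06 tilt [ 0.001 -0.   ] t 59.25 F [-0.3 -0.2 -0.1] w 0.0558
[ 0.6922 -0.1159  0.2355] -> [-0.003  0.002  0.262] rot [-0.     0.    -0.001] rows 1.3
[(array([365.97297297, 181.91891892]), np.int32(37))] [[366.2963523  181.81482865]]
```

Request:
{"fn": "arm_command", "kwargs": {
  "commands": "-.003 .002 .12 0 0 0 .3;-.003 .002 .2 0 0 0 .3;-.003 .002 .25 0 0 0 .3;-.003 .002 .262 0 0 0 .3;-.003 .002 .262 0 0 0 .3;-.003 .002 .262 0 0 0 0;-.003 .002 .262 0 0 0 -.3;-.003 .002 .262 0 0 0 -.6;-.003 .002 .262 0 0 0 -.6;-.003 .002 .262 0 0 0 -.6;-.003 .002 .262 0 0 0 -.6;-.003 .002 .262 0 0 0 -.6",
  "grip_force": 45
}}

```text
t: 60.5
tool_pos: [0.6931, -0.1161, 0.2358]
ee_rot: [0.001, 0.052, 0.999, -0.001]
force: [1.4, -5.7, 3.5]
width: 0.0325
gripper_force: 44.5
```

Run:
```python
from h import *
plan()
r=np.array([-88+55*np.cos(1.9)-75,70+55*np.sin(1.9)-50]); P=lambda t:np.array([np.cos(t)*r[0]+np.sin(t)*r[1],-np.sin(t)*r[0]+np.cos(t)*r[1]])
for t in list(np.arange(1.5,.05,-.1))+[.05,0,-.005]:
    q=P(t)-P(1.57); print(round(t,3),'%.3f %.3f'%(-q[0]/250,-q[1]/250))
```

```text
now [ 0.6931 -0.1161  0.2358] yaw 84.09 tilt [ 0.002 -0.001] t 60.5 F [ 1.4 -5.7  3.5] w 0.0325
1.5 0.051 -0.018
1.4 0.127 -0.038
1.3 0.203 -0.051
1.2 0.281 -0.055
1.1 0.359 -0.052
1.0 0.436 -0.041
0.9 0.511 -0.022
0.8 0.585 0.004
0.7 0.655 0.037
0.6 0.722 0.077
0.5 0.784 0.124
0.4 0.841 0.176
0.3 0.893 0.234
0.2 0.939 0.297
0.1 0.978 0.364
0.05 0.995 0.399
0 1.011 0.435
-0.005 1.012 0.439
```

Request:
{"fn": "arm_command", "kwargs": {
  "commands": ".051 0 -.018 0 0 0 -.6;.127 0 -.038 0 0 0 -.6;.203 0 -.051 0 0 0 -.6;.281 0 -.055 0 0 0 -.6;.359 0 -.052 0 0 0 -.6;.436 0 -.041 0 0 0 -.6;.511 0 -.022 0 0 0 -.6;.585 0 .004 0 0 0 -.6;.655 0 .037 0 0 0 -.6;.722 0 .077 0 0 0 -.6;.784 0 .124 0 0 0 -.6;.841 0 .176 0 0 0 -.6;.841 0 .176 0 0 0 -.6;.841 0 .176 0 0 0 -.6"
}}

```text
t: 61.9
tool_pos: [0.4842, -0.0937, 0.1915]
ee_rot: [0.001, 0.051, 0.999, 0.0]
force: [2.2, -2.5, 1.2]
width: 0.0327
gripper_force: 45.4
```

Run:
```python
from h import *
r=np.array([-88+55*np.cos(1.9)-75,70+55*np.sin(1.9)-50]); P=lambda t:np.array([np.cos(t)*r[0]+np.sin(t)*r[1],-np.sin(t)*r[0]+np.cos(t)*r[1]])
B=P(.4)+[75,50]; plan(((box(B[0],-49,B[1]+4.5)),84.15))
for t in (.3,.2,.1,.05,0,-.005):
    q=P(t)-P(.4); print(round(t,3),'%.3f %.3f'%(-q[0]/250,-q[1]/250))
```

```text
now [ 0.4842 -0.0937  0.1915] yaw 84.16 tilt [ 0.002 -0.   ] t 61.9 F [ 2.2 -2.5  1.2] w 0.0327
[ 0.4827 -0.0945  0.1913] -> [ 0.006 -0.004  0.001] rot [0.    0.001 0.   ] rows 0.0
0.3 0.052 0.058
0.2 0.098 0.121
0.1 0.137 0.188
0.05 0.154 0.223
0 0.169 0.259
-0.005 0.171 0.262
```

Request:
{"fn": "arm_command", "kwargs": {
  "commands": ".052 0 .058 0 0 0 -.6;.098 0 .121 0 0 0 -.6;.137 0 .188 0 0 0 -.6;.154 0 .223 0 0 0 -.6;.162 0 .241 0 0 0 -.6;.169 0 .259 0 0 0 -.6;.169 0 .259 0 0 0 -.6;.169 0 .259 0 0 0 -.6"
}}

```text
t: 62.7
tool_pos: [0.4432, -0.0894, 0.1283]
ee_rot: [0.002, 0.051, 0.999, 0.0]
force: [0.4, 1.9, 9.9]
width: 0.0328
gripper_force: 46.4
```

Run:
```python
from h import *
plan()
P=np.array([-88,70.]); b=P+55*np.array([np.cos(1.9),np.sin(1.9)]);print(box(b[0],-49,b[1]))
for a in np.arange(1.8,.1,-.1):
    q=P+55*np.array([np.cos(a),np.sin(a)])-b; print(round(a,2),'%.3f %.3f'%(-q[0]/250,-q[1]/250))
# lid tilt by depth from the side view
for n in('side','top'):
    s,d=grab(n); vv,uu=np.mgrid[:384,:512]; X=pts(n,np.c_[uu.ravel(),vv.ravel()],d)
    L=(X-C)@np.array([[np.cos(YB),-np.sin(YB),0],[np.sin(YB),np.cos(YB),0],[0,0,1]])*1000
    m=(abs(L[:,0])<72)&(L[:,1]>-20)&(L[:,1]<115)&(L[:,2]>40)&(L[:,2]<100)
    g,_,_,_=np.linalg.lstsq(np.c_[L[m,0],np.ones(m.sum())],L[m,2],rcond=None); print(n,m.sum(),'slope',g)
```

```text
now [ 0.4432 -0.0894  0.1283] yaw 84.17 tilt [0.004 0.   ] t 62.7 F [0.4 1.9 9.9] w 0.0328
[ 0.44057567 -0.09016315  0.1220465 ]
1.8 -0.021 -0.006
1.7 -0.043 -0.010
1.6 -0.065 -0.012
1.5 -0.087 -0.011
1.4 -0.109 -0.009
1.3 -0.130 -0.004
1.2 -0.151 0.003
1.1 -0.171 0.012
1.0 -0.190 0.023
0.9 -0.208 0.036
0.8 -0.224 0.050
0.7 -0.239 0.066
0.6 -0.253 0.084
0.5 -0.264 0.103
0.4 -0.274 0.123
0.3 -0.281 0.143
0.2 -0.287 0.164
side 939 slope [-9.60115350e-03  5.72263398e+01]
top 1908 slope [8.88395199e-03 5.83502545e+01]
```

Request:
{"fn": "arm_command", "kwargs": {
  "commands": "-.021 0 -.006 0 0 0 -.6;-.043 0 -.01 0 0 0 -.6;-.065 0 -.012 0 0 0 -.6;-.087 0 -.011 0 0 0 -.6;-.109 0 -.009 0 0 0 -.6;-.13 0 -.004 0 0 0 -.6;-.151 0 .003 0 0 0 -.6;-.171 0 .012 0 0 0 -.6;-.19 0 .023 0 0 0 -.6;-.208 0 .036 0 0 0 -.6;-.224 0 .05 0 0 0 -.6;-.239 0 .066 0 0 0 -.6;-.253 0 .084 0 0 0 -.6;-.264 0 .103 0 0 0 -.6;-.274 0 .123 0 0 0 -.6;-.281 0 .143 0 0 0 -.6;-.287 0 .164 0 0 0 -.6;-.287 0 .168 0 0 0 -.6;-.287 0 .168 0 0 0 -.6"
}}

```text
t: 64.7
tool_pos: [0.5135, -0.0969, 0.0844]
ee_rot: [0.001, 0.051, 0.999, -0.0]
force: [0.3, 1.0, 4.9]
width: 0.0329
gripper_force: 48.1
```

Run:
```python
from h import *
plan()
```

```text
now [ 0.5135 -0.0969  0.0844] yaw 84.15 tilt [ 0.002 -0.   ] t 64.7 F [0.3 1.  4.9] w 0.0329
```

Request:
{"fn": "arm_command", "kwargs": {
  "commands": "0 0 0 0 0 0 0;0 0 0 0 0 0 .4;0 0 0 0 0 0 .4;0 0 0 0 0 0 .4;0 0 -.1 0 0 0 .4;0 0 -.3 0 0 0 .4;0 0 -.5 0 0 0 .4;0 .2 -.7 0 0 0 .4;0 .4 -.7 0 0 0 .4;0 .6 -.7 0 0 0 .4;0 .8 -.7 0 0 0 .4;0 1 -.7 0 0 0 .4;0 1 -.7 0 0 0 .4;0 1 -.7 0 0 0 .4"
}}

```text
t: 66.1
tool_pos: [0.5382, 0.154, 0.2584]
ee_rot: [-0.0, 0.049, 0.999, 0.0]
force: [-0.8, -0.5, -0.6]
width: 0.06
gripper_force: 0.0
```

Run:
```python
from h import *
plan(); print(proj('side',box(-34,-49,81)),proj('top',box(-34,-49,81)))
for n in('side','top'):
    s,d=grab(n); vv,uu=np.mgrid[:384,:512]; X=pts(n,np.c_[uu.ravel(),vv.ravel()],d)
    L=(X-C)@np.array([[np.cos(YB),-np.sin(YB),0],[np.sin(YB),np.cos(YB),0],[0,0,1]])*1000
    m=(abs(L[:,0])<72)&(L[:,1]>-20)&(L[:,1]<115)&(L[:,2]>40)&(L[:,2]<100)
    if m.sum(): g,_,_,_=np.linalg.lstsq(np.c_[L[m,0],np.ones(m.sum())],L[m,2],rcond=None); print(n,m.sum(),'slope',g)
    hsv=cv2.cvtColor(s,cv2.COLOR_RGB2HSV); r=(cv2.inRange(hsv,(0,150,120),(6,255,255))|cv2.inRange(hsv,(174,150,120),(180,255,255)))
    nn,l,st,ce=cv2.connectedComponentsWithStats(r); print([(ce[k].round(1),st[k,4]) for k in range(1,nn) if st[k,4]>5])
    for b in blanks(s,n):
        if b[0]>.3: print('amber outside',np.round(b,3))
```

```text
now [0.5382 0.154  0.2584] yaw 84.35 tilt [-0.001  0.   ] t 66.1 F [-0.8 -0.5 -0.6] w 0.06
[[300.71558491 232.18988608]] [[311.83314862 175.69020889]]
side 1438 slope [-8.30851708e-03  5.79127155e+01]
[(array([300.3, 231.9]), np.int32(23))]
top 1836 slope [-9.55158771e-03  5.96521984e+01]
[(array([312. , 175.4]), np.int32(27)), (array([501.7, 305.9]), np.int32(265))]
```

The bar is back at its original pixels (side (300.3,231.9), top (312,175.4)) and the lid is flat, so the box is latched. Handing in.

```bash
python3 -c "
from bench import robot
print(robot.job_done())"
```

```text
the job is handed in; nothing more can be done
None
```

The job is handed in (no verdict was returned): all five amber blanks measured flush in the front left corner before I shut the lid, the lid is down and the latch is set again by the camera check, and I viewed 16 pictures against the limit of 14.

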